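Everything on its own mat

ROBOT

A 6-joint arm with a two-finger parallel gripper is mounted at the origin on a cart in front of the work surface, level with it; the furniture and walls round the work are solid. World frame = base frame: x ahead of the robot, y to its left, z up, the work surface at z = 0. Lengths are in m, angles in degrees, forces in N, time in s.
With the tool pointing down it reaches from about 0.35 to 0.875 m from the base axis. Payload 4.2 kg.
Tool frame: the origin (TCP) lies on the centre line of the jaws, within the pads' length; the fingertips stand 19 mm ahead of it and the grasp point (between the pads) is the TCP; x points along the fingers, y is the direction in which the jaws open and shut, and the axes are right-handed (so a half turn about x gives the same grasp; the last joint's range is limited). The gripper opens to 87 mm and grips with 3 to 60 N. Pads are 19 mm wide; open, the fingers measure 117 mm over their backs; the gripper's body (75 mm by 190 mm) begins 51 mm behind the grasp point.
Start: joints at [-54.225, 22.042, 0.453, 0, -68.411, -14.817], TCP at [0.224, -0.584, 0.242] pointing down, gripper open.
Joint ranges: [-179.83, 179.83], [-69.29, 118.12], [-61.27, 80.66], [-181.25, 117.63], [-171.15, -9.14], [-177.46, 177.46]. Speed limits (degrees/s): [159.86, 159.86, 180, 180, 180, 180].

INTERFACE

Orientations are given as a 3x3 rotation matrix whose columns are the frame's x, y, z axes.
In Python, from station import * gives the robot as it stands.
- The arm moves only by the shell command python3 -m creep 'ROWS'. ROWS is JSON, a list of rows, each a list of 5 numbers: the opening, from 0 (shut) to 1 (fully open), then the shift along the world's x, y, z in mm, then the turn about the world's z in rad. In form: [[jaw, x, y, z, turn], ...]. A call has exactly 8 rows; each row is the pose to reach, as a shift and turn from the pose measured when the call began; what a row does not reach only later rows make up. A row lasts 1/10 s, in which the tool goes at most 50 mm and 8.59 degrees, less where a joint would pass 70% of its speed; a pose out of reach is approached as far as the arm can. A call with a gripper value outside its range is refused whole. The fingers move at their own pace and stop on an object; the grip force is fixed at half the most. Time passes only in rows, so rows that repeat a pose let the fingers close, or fill a call up. It gives the time, the measured TCP pose, the force and the opening at its end, in the units of the state.
- sense(): the state, without advancing time (a new reading comes with each control period).
- capture(name): name is "scene" or "top"; returns a dict with "image" (480x640x3 uint8, blue, green, red), "z_map" (480x640 float32, m along the optical axis (not along the pixel's ray), 0 where there is no reading), "mtx" (3x3 intrinsics, pixels), "eye" and "attitude" of the camera in the world. Camera axes: x right, y up, looking along -z (the intrinsics and any distortion apply to the point x, -y, -z); pixel columns grow to the right and rows downward; lengths in m; the calibration is good to about 2 mm. A picture is of the moment at which its call begins.
- finish_job(): hands the job in, once; it reports no verdict.
Trained networks look in a picture, given as the dict that the camera call returned (one of the last four; its "shot" number tells which), for a name from the list of things; names that differ only in an ending like _2 or _b are one class to them, and where a whole thing is asked for, a point or a joint stands for the part that bears it (a point fixed in the world has none). Each returns a list of dicts, best first, with "confidence" (0 to 1); they miss things now and then, are a little off and sometimes report something else, mostly with a low value. They report only what shows in the picture. A call takes as long as a camera call. They do not tell look-alikes from the thing itself.
- look_for(picture, thing): "box" ([left, top, right, bottom] in pixels, round what is visible of it).
- mark_of(picture, thing): "centre" ([column, row] in pixels: a listed point, or the origin of a listed thing).
The state is a dict: "time_s": time; "joints": joint angles; "joint_velocities": joint speeds; "effort": joint torques, N m; "tcp_pos": TCP position; "ee_rot": TCP orientation; "wrist_force": force on the tool from outside, world axes, zero at the start; "moment": the same for the moment, N m; "gripper_width": opening from 0.0 (shut) to 1.0 (fully open).
Only numpy, scipy, OpenCV 4.12 (cv2) and the standard library are available. Lean on these libraries where they do the work, as an engineer would, in place of code of your own. Each camera call takes 0.05 s, during which the arm holds its last target.

TASK

Tidy the drinks corner: put the pepper mill, the brass jigger, the kitchen timer and the grey bottle stopper each in the middle of its own mat, the one whose inlaid patch has that thing's colour and footprint. The mill, jigger and timer stand upright, and the stopper lies along its patch (either way round); do not tip anything over and leave the half lime where it is.

Things in the scene. Friction and masses are not known exactly. Their poses are not given: they have to be found in the camera images.
- pepper_mill_center (a point): Pepper mill of dark brown wood, standing, 170 mm tall, round, body up to 58 mm across with a narrower waist, small metal ball on top; grip it by its rounded head (49 mm across, 123 to 159 mm above its foot; the head is fixed, it does not turn). The point is on its axis, half-way up (85 mm above its foot); z points up along the axis.
- jigger_center (a point): Two-ended brass-coloured spirit measure (an hourglass), standing, 100 mm tall, 47 mm across at the widest; its solid shape for contact is the smooth envelope, about 40 to 47 mm across all the way up; grip it well above the middle, 60 to 85 mm above its foot. The point is on its axis, half-way up (50 mm above its foot); z points up.
- timer_center (a point): Wind-up kitchen timer: pale blue drum 69 mm across and 26 mm high, with a brass-coloured knob 24 mm across on the centre of its top, from 27 to 42 mm above its foot. The knob is locked (does not turn) and is the place to grip. The point is on its axis, 21 mm above its foot; z points up.
- stopper_center (a point): Grey bottle stopper lying on its side, 48 mm long (its y axis), 29 mm wide (its x axis) and 29 mm high, with a thick round head at one end; grip it across its width. The point is its middle, 14.5 mm above the surface it lies on; z points up.
- mill_mat: Round mat for the pepper mill, 96 mm across, with a dark brown disc 58 mm across inlaid in the middle: fixed mat 4 mm thick, dark edge, cream face; origin at the centre of its underside (the top is 4 mm higher). 
- jigger_mat: Round mat for the jigger, 96 mm across, with a brass-coloured disc 47 mm across inlaid in the middle: fixed mat 4 mm thick, dark edge, cream face; origin at the centre of its underside (the top is 4 mm higher). 
- timer_mat: Round mat for the timer, 96 mm across, with a pale blue disc 69 mm across inlaid in the middle: fixed mat 4 mm thick, dark edge, cream face; origin at the centre of its underside (the top is 4 mm higher). 
- stopper_mat: Rectangular mat for the stopper, 66 mm (x) by 96 mm (y), with a grey round-ended patch 31 by 52 mm inlaid in the middle, long along y: fixed mat 4 mm thick, dark edge, cream face; origin at the centre of its underside (the top is 4 mm higher). 
- lime_half: Green half lime lying loose, cut face down, 54 mm across and 35 mm high; a bystander, to be left where it is. Its origin is the middle of its cut face. (Unrelated, for all moves: a wall cabinet overhangs the back of the worktop, front 0.57 m ahead of the robot, underside 0.48 m up, from y = 0.15 to the right; keep raised wrists in front of it.)
Not all that is in view belongs to the job. Leave any orange or turquoise look-alike of the part that bears timer_center alone.

How it is judged:
By the outcome, as a careful person would: the job done as asked, in the order asked, and still so for the second after the job is handed in, with the robot touching nothing.
It also fails if it takes over 141 s, if anything falls off the work surface, if the arm or the gripper's body presses on something with over 40 N, if the wrist force passes 120 N, or if a joint passes its speed limit or range.

## Working session

There is one attempt and no reset: what is moved stays moved. The work goes in short steps, Python scripts to look and compute and a shell command to move; the robot and the scene stay as the last step left them, time stands still between calls to the robot, and variables do not carry over. Pictures are saved under pics/ and viewed, and the job is handed in when it is done.

```bash
mkdir -p pics; ls
python3 - <<'E'
from station import *
import cv2
s=sense();print(s)
for n in("scene","top"):
    c=capture(n);cv2.imwrite(f"pics/{n}0.png",c["image"]);print(n,c["mtx"],c["eye"],c["attitude"],c.keys())
E
```

```text
pics
{'time_s': 0.0, 'joints': array([-5.42234223e+01,  2.20882726e+01,  3.78753448e-01, -3.00741815e-02,
       -6.84101530e+01, -1.48174371e+01]), 'joint_velocities': array([ 0.07327507, -0.10985906, -0.06585981, -0.04382373, -0.04005343,
        0.02480125]), 'effort': array([ 1.76460399e-03, -3.90666139e+01,  1.87415707e+01,  4.21989977e+00,
        1.11499254e-02, -2.04937055e-04]), 'tcp_pos': array([ 0.22339046, -0.58310263,  0.24047595]), 'ee_rot': array([[-8.25092660e-04, -3.57520365e-01,  9.33904978e-01],
       [ 1.97984310e-03,  9.33902881e-01,  3.57521312e-01],
       [-9.99997700e-01,  2.14397354e-03, -6.27221844e-05]]), 'wrist_force': array([-0.36086742, -0.39108356, -0.45336823]), 'moment': array([ 0.00571923, -0.01946205, -0.033493  ]), 'gripper_width': 1.0007122055996593}
scene [[516.27758111   0.         314.07957316]
 [  0.         516.27758111 240.89227538]
 [  0.           0.           1.        ]] [-0.32829    -1.02426949  1.21371726] [[ 0.75123661  0.45308951 -0.47995151]
 [-0.65982173  0.49713581 -0.56346364]
 [-0.01669839  0.73997695  0.67242492]] dict_keys(['image', 'z_map', 'mtx', 'eye', 'attitude', 'shot'])
top [[614.14136359   0.         313.02762178]
 [  0.         614.14136359 242.37801495]
 [  0.           0.           1.        ]] [ 0.27001418 -0.06425137  1.65809436] [[ 0.01745665  0.99241539 -0.12168386]
 [-0.99971339  0.0193187   0.01413936]
 [ 0.01638289  0.12140216  0.99246819]] dict_keys(['image', 'z_map', 'mtx', 'eye', 'attitude', 'shot'])
```

View pics/scene0.png

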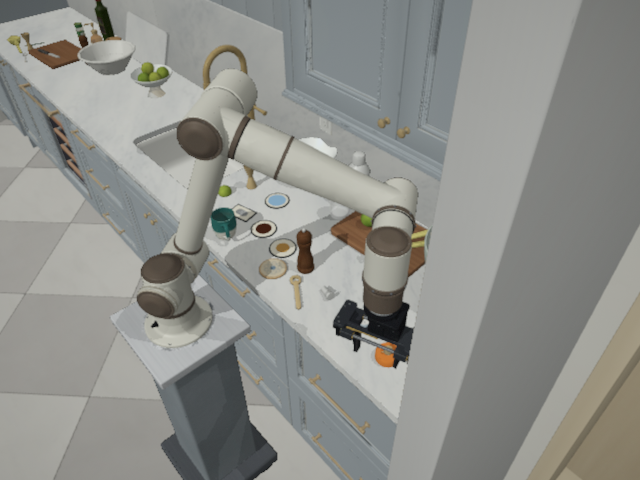

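View pics/top0.png

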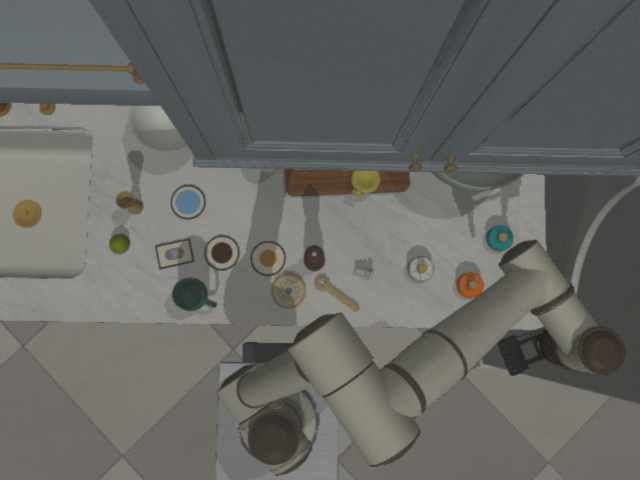

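```bash
cat > h.py <<'E'
from station import *
import cv2, numpy as np
def ray(c,px):
    K=c["mtx"];d=np.array([(px[0]-K[0,2])/K[0,0],-(px[1]-K[1,2])/K[1,1],-1.0])
    return np.array(c["eye"]),np.array(c["attitude"])@d
def atz(c,px,z):
    e,d=ray(c,px);return e+d*(z-e[2])/d[2]
def cloud(c):
    v,u=np.mgrid[0:480,0:640];K=c["mtx"];Z=c["z_map"]
    p=np.stack([(u-K[0,2])/K[0,0]*Z,-(v-K[1,2])/K[1,1]*Z,-Z],-1)
    P=p@np.array(c["attitude"]).T+np.array(c["eye"]);P[Z==0]=np.nan;return P
def proj(c,P):
    p=np.array(c["attitude"]).T@(np.array(P)-c["eye"]);K=c["mtx"]
    return K[0,0]*p[0]/-p[2]+K[0,2],K[1,1]*-p[1]/-p[2]+K[1,2]
E
python3 - <<'E'
from h import *
Z=dict(pepper_mill_center=.085,jigger_center=.05,timer_center=.021,stopper_center=.0145,mill_mat=.004,jigger_mat=.004,timer_mat=.004,stopper_mat=.004,lime_half=0)
for n in("top","scene"):
    c=capture(n)
    for t,z in Z.items():
        for m in mark_of(c,t)[:3]:
            print(n,t,round(m["confidence"],2),np.round(m["centre"],1),atz(c,m["centre"],z).round(4))
    if n=="top":
        P=cloud(c);np.save("P.npy",P);im=c["image"][170:330,90:380];cv2.imwrite("pics/t1a.png",cv2.resize(im,None,fx=2.7,fy=2.7,interpolation=cv2.INTER_CUBIC))
        im=c["image"][200:320,330:540];cv2.imwrite("pics/t1b.png",cv2.resize(im,None,fx=3.8,fy=3.8,interpolation=cv2.INTER_CUBIC))
    else:
        im=c["image"][150:350,180:440];cv2.imwrite("pics/s1.png",cv2.resize(im,None,fx=3,fy=3,interpolation=cv2.INTER_CUBIC))
E
```

```text
top pepper_mill_center 0.6 [313.5 259.4] [ 0.4188 -0.0886  0.085 ]
top timer_center 0.92 [422.7 265.4] [ 0.4143 -0.3827  0.021 ]
top timer_center 0.8 [469.6 286. ] [ 0.3614 -0.5083  0.021 ]
top timer_center 0.78 [499.  236.4] [ 0.4968 -0.5899  0.021 ]
top stopper_center 0.67 [364.  271.5] [ 0.3954 -0.2259  0.0145]
top mill_mat 0.81 [219.3 252.6] [0.4401 0.1649 0.004 ]
top jigger_mat 0.75 [265.9 257.6] [0.4289 0.0388 0.004 ]
top timer_mat 0.76 [188.8 200.3] [0.5818 0.253  0.004 ]
top stopper_mat 0.95 [175.8 253.1] [0.4365 0.2819 0.004 ]
top lime_half 0.9 [119.1 239.9] [0.4698 0.4373 0.    ]
scene pepper_mill_center 0.85 [304.7 251.3] [ 0.4228 -0.0953  0.085 ]
scene jigger_center 0.44 [248.  176.1] [0.5598 0.4073 0.05  ]
scene timer_center 0.77 [386.1 353.3] [ 0.3653 -0.506   0.021 ]
scene timer_center 0.57 [366.3 317.3] [ 0.4158 -0.3802  0.021 ]
scene timer_center 0.44 [249.7 174.3] [0.5943 0.4485 0.021 ]
scene stopper_center 0.44 [305.5 248.7] [ 0.4801 -0.0294  0.0145]
scene mill_mat 0.77 [263.8 227.6] [0.4484 0.1646 0.004 ]
scene mill_mat 0.62 [281.1 247.1] [0.4302 0.0421 0.004 ]
scene jigger_mat 0.74 [283.4 246.3] [0.4386 0.0399 0.004 ]
scene timer_mat 0.78 [277.2 202.4] [0.5751 0.2475 0.004 ]
scene stopper_mat 0.72 [240.1 213.4] [0.4322 0.2888 0.004 ]
scene lime_half 0.46 [224.3 193.2] [0.4615 0.4377 0.    ]
```

```bash
ls pics
```

```text
s1.png
scene0.png
t1a.png
t1b.png
top0.png
```

View pics/t1a.png

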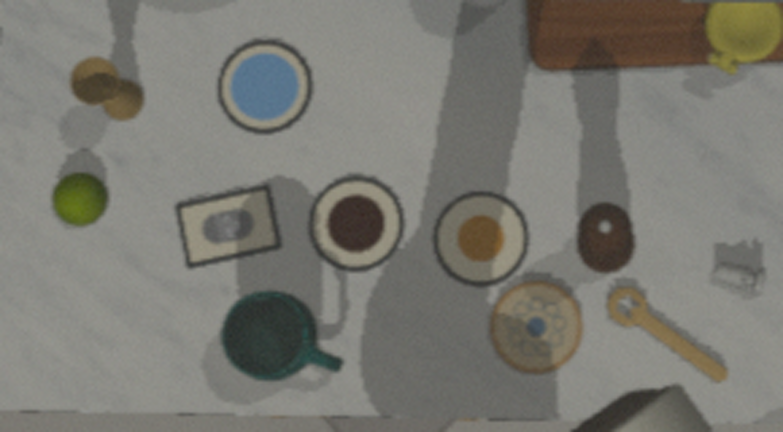

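View pics/t1b.png

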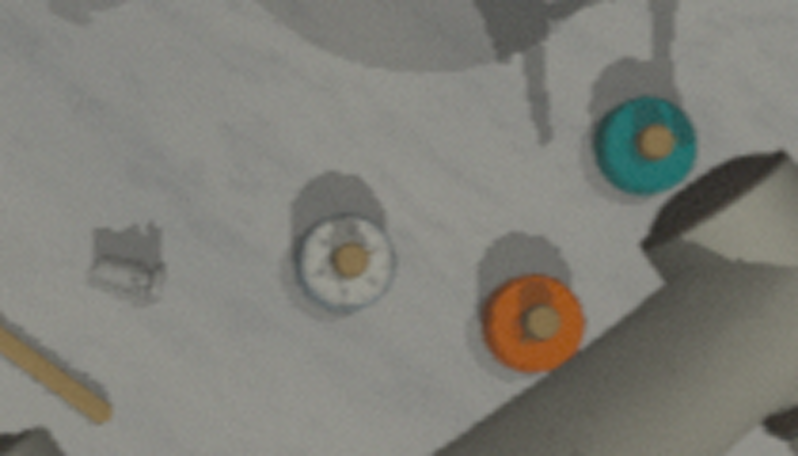

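View pics/s1.png

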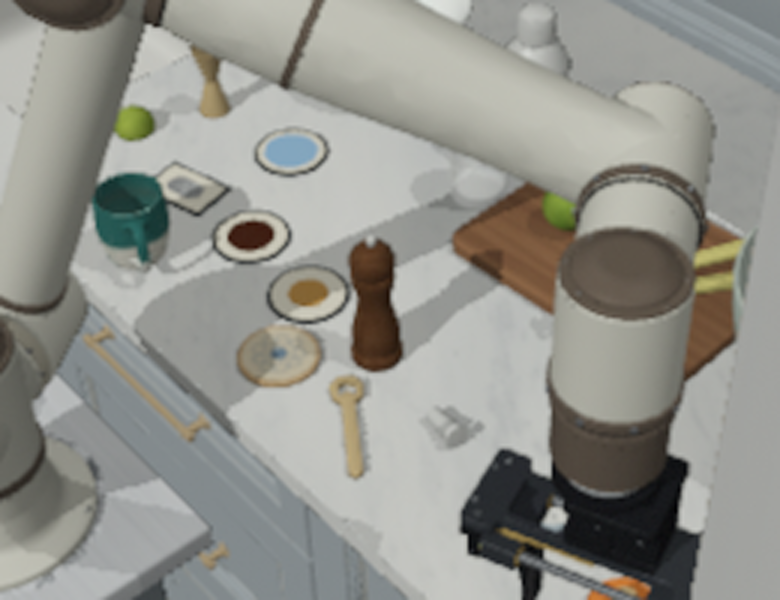

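Run:
```python
from h import *
for n in("top","scene"):
    c=capture(n);im=c["image"];P=cloud(c);hsv=cv2.cvtColor(im,cv2.COLOR_BGR2HSV)
    np.savez(f"c_{n}.npz",**{k:c[k] for k in("image","z_map","mtx","eye","attitude")})
    M={'mill_mat':(.4401,.1649),'jigger_mat':(.43,.0388),'timer_mat':(.58,.251),'stopper_mat':(.436,.283)}
    for k,(x,y) in M.items():
        r=np.hypot(P[...,0]-x,P[...,1]-y)
        u,v=map(int,proj(c,(x,y,.004)))
        print(n,k,'bgr centre',im[v,u],'cream near', 'z',np.nanmedian(P[...,2][r<.04]).round(4))
    for nm,(x,y),zr in[('mill',(.42,-.09),(.1,.2)),('jig',(.56,.41),(.06,.15)),('jigall',(.56,.41),(.01,.15)),('timer',(.415,-.382),(.015,.06)),('knob',(.415,-.382),(.033,.06)),('stop',(.395,-.226),(.01,.05)),('lime',(.465,.437),(.01,.05))]:
        m=(np.hypot(P[...,0]-x,P[...,1]-y)<.06)&(P[...,2]>zr[0])&(P[...,2]<zr[1])
        if m.sum()>5:
            q=P[m];print(n,nm,m.sum(),'min',q.min(0).round(4),'max',q.max(0).round(4),'mid',((q.min(0)+q.max(0))/2).round(4),'mean',q.mean(0).round(4))
```

```text
top mill_mat bgr centre [44 47 61] cream near z 0.0045
top jigger_mat bgr centre [49 77 99] cream near z 0.0048
top timer_mat bgr centre [142 120  90] cream near z 0.8366
top stopper_mat bgr centre [109 108 110] cream near z 0.004
top mill 322 min [ 0.4013 -0.1137  0.1115] max [ 0.45   -0.0663  0.1721] mid [ 0.4256 -0.09    0.1418] mean [ 0.4235 -0.0896  0.1519]
top jig 222 min [0.5397 0.3739 0.0603] max [0.5853 0.4216 0.107 ] mid [0.5625 0.3978 0.0837] mean [0.5658 0.4034 0.086 ]
top jigall 378 min [0.5397 0.3739 0.0107] max [0.5853 0.4495 0.107 ] mid [0.5625 0.4117 0.0589] mean [0.5628 0.3991 0.0644]
top timer 532 min [ 0.3719 -0.4125  0.0151] max [ 0.4459 -0.3435  0.0531] mid [ 0.4089 -0.378   0.0341] mean [ 0.4049 -0.3768  0.0284]
top knob 94 min [ 0.3743 -0.399   0.033 ] max [ 0.4356 -0.3489  0.0531] mid [ 0.4049 -0.374   0.0431] mean [ 0.4044 -0.3755  0.0404]
top stop 142 min [ 0.3507 -0.2748  0.0102] max [ 0.4488 -0.1699  0.0325] mid [ 0.3998 -0.2224  0.0213] mean [ 0.3963 -0.2274  0.0204]
top lime 302 min [0.4281 0.3925 0.0102] max [0.506  0.4856 0.0408] mid [0.4671 0.439  0.
[... 356 characters left out ...]
[ 0.4273 -0.0916  0.1374] mean [ 0.4212 -0.0967  0.1397]
scene jig 68 min [0.5432 0.3755 0.0622] max [0.5773 0.4285 0.1055] mid [0.5603 0.402  0.0839] mean [0.5583 0.3945 0.085 ]
scene jigall 158 min [0.533  0.3755 0.01  ] max [0.6109 0.4509 0.1055] mid [0.5719 0.4132 0.0578] mean [0.5603 0.394  0.0533]
scene timer 45 min [ 0.3831 -0.405   0.0228] max [ 0.4301 -0.352   0.0355] mid [ 0.4066 -0.3785  0.0291] mean [ 0.3963 -0.3935  0.028 ]
scene stop 105 min [ 0.3431 -0.2785  0.01  ] max [ 0.4141 -0.1991  0.034 ] mid [ 0.3786 -0.2388  0.022 ] mean [ 0.3995 -0.2305  0.0211]
scene lime 117 min [0.4393 0.3816 0.0102] max [0.5133 0.491  0.0385] mid [0.4763 0.4363 0.0243] mean [0.4621 0.4263 0.0236]
```

```bash
cat >> h.py <<'E'
def load(n): return dict(np.load(f"c_{n}.npz"))
def blob(c,px,r,f):
    "largest component of mask f(bgr int) within radius r of px: centroid, minAreaRect"
    im=c["image"].astype(int);v,u=np.mgrid[0:480,0:640]
    m=((np.hypot(u-px[0],v-px[1])<r)&f(im)).astype(np.uint8)
    n,l,s,ce=cv2.connectedComponentsWithStats(m)
    if n<2:return None
    k=1+np.argmax(s[1:,4]);mm=(l==k).astype(np.uint8)
    cs,_=cv2.findContours(mm,cv2.RETR_EXTERNAL,cv2.CHAIN_APPROX_NONE)
    ct=max(cs,key=cv2.contourArea);fil=cv2.drawContours(np.zeros_like(mm),[ct],-1,1,-1)
    mo=cv2.moments(fil,True);return (mo["m10"]/mo["m00"],mo["m01"]/mo["m00"]),ct,int(mo["m00"])
B=lambda i:i[...,0]
G=lambda i:i[...,1]
R=lambda i:i[...,2]
E
python3 - <<'E'
from h import *
Q=[('mill_mat',(.44,.165),.004,16,lambda i:R(i)<100),('jigger_mat',(.43,.0388),.004,14,lambda i:R(i)-B(i)>32),('timer_mat',(.58,.251),.004,20,lambda i:B(i)-R(i)>15),('stop_mat',(.436,.283),.004,14,lambda i:R(i)-B(i)<6),
('knob',(.413,-.382),.042,12,lambda i:R(i)-B(i)>25),('jigtop',(.56,.405),.1,18,lambda i:R(i)-B(i)>20),('milltop',(.4235,-.09),.15,22,lambda i:R(i)-B(i)>8)]
for n in("top","scene"):
    c=load(n);o=c["image"].copy();o=cv2.resize(o,None,fx=4,fy=4,interpolation=cv2.INTER_CUBIC)
    for k,(x,y),z,r,f in Q:
        b=blob(c,proj(c,(x,y,z)),r,f)
        if not b: print(n,k,None);continue
        p,ct,a=b;w=[tuple(atz(c,q[0],z)[:2]) for q in ct];w=np.array(w)
        print(n,k,np.round(p,1),a,'w',atz(c,p,z).round(4)[:2],'ext',np.ptp(w,0).round(3))
        cv2.drawContours(o,[ct*4+2],-1,(0,0,255),1)
    if n=="top":
        cv2.imwrite("pics/o_a.png",o[4*180:4*310,4*100:4*300]);cv2.imwrite("pics/o_b.png",o[4*220:4*310,4*300:4*500])
    else: cv2.imwrite("pics/o_c.png",o[4*150:4*300,4*200:4*400])
E
```

```text
top mill_mat [221.4 252.4] 339 w [0.4408 0.1593] ext [0.055 0.054]
top jigger_mat [267.9 258. ] 235 w [0.4279 0.0335] ext [0.044 0.044]
top timer_mat [187.5 201.6] 487 w [0.5783 0.2563] ext [0.064 0.068]
top stop_mat [174.2 253.3] 162 w [0.4359 0.2863] ext [0.03  0.046]
top knob [421.9 268. ] 64 w [ 0.4056 -0.3766] ext [0.021 0.021]
top jigtop [127.5 201.6] 356 w [0.557  0.3912] ext [0.057 0.062]
top milltop [314.  258.3] 433 w [ 0.4154 -0.0889] ext [0.064 0.052]
scene mill_mat [263.2 228. ] 109 w [0.4455 0.1643] ext [0.05  0.051]
scene jigger_mat [282.3 247. ] 103 w [0.4335 0.0395] ext [0.045 0.048]
scene timer_mat [276.6 199.8] 156 w [0.5832 0.2617] ext [0.067 0.066]
scene stop_mat [241.8 213.7] 617 w [0.4359 0.2831] ext [0.12  0.151]
scene knob [363. 318.] 1 w [ 0.3938 -0.387 ] ext [0. 0.]
scene jigtop [249.  174.6] 108 w [0.5301 0.3511] ext [0.066 0.116]
scene milltop [303.7 243. ] 369 w [ 0.4012 -0.1187] ext [0.098 0.111]
```

Run:
```python
from h import *
c=load("top");P=cloud(c)
def ext(nm,u0,u1,v0,v1,zmin):
    q=P[v0:v1,u0:u1].reshape(-1,3);q=q[q[:,2]>zmin];print(nm,len(q),np.percentile(q,[2,50,98],axis=0).round(3).tolist())
ext('mug',165,220,275,315,.03); ext('spoon',310,360,270,312,.006);ext('coaster',270,308,274,308,.006)
cs=load("scene")
# table plane check
for n,k in(("top",c),("scene",cs)):
    Q=cloud(k)
    for x,y in((.4,-.3),(.5,-.2),(.5,.1),(.36,.36),(.5,.33)):
        u,v=map(int,proj(k,(x,y,0)));print(n,x,y,np.nanmedian(Q[v-3:v+4,u-3:u+4,2]).round(4),end=' | ')
    print()
for n,k in(("top",c),("scene",cs)):
    im=k["image"];ps=[('mill',(.424,-.09,.09)),('timer',(.406,-.378,.03)),('stop',(.396,-.228,.015)),('jig',(.56,.4,.05)),('smat',(.436,.284,0)),('mug',(.33,.24,.05))]
    T=[]
    for nm,p in ps:
        u,v=map(int,proj(k,p));t=im[v-22:v+22,u-22:u+22];T.append(cv2.resize(t,(264,264),interpolation=cv2.INTER_CUBIC));print(n,nm,u-22,v-22)
    cv2.imwrite(f"pics/tiles_{n}.png",np.vstack([np.hstack(T[:3]),np.hstack(T[3:])]))
```

```text
mug 474 [[0.284, 0.163, 0.032], [0.317, 0.216, 0.076], [0.365, 0.269, 0.095]]
spoon 407 [[0.292, -0.211, 0.006], [0.339, -0.149, 0.009], [0.397, -0.089, 0.017]]
coaster 709 [[0.3, -0.066, 0.006], [0.34, -0.025, 0.009], [0.383, 0.017, 0.017]]
top 0.4 -0.3 0.0002 | top 0.5 -0.2 0.0008 | top 0.5 0.1 -0.0005 | top 0.36 0.36 -0.0017 | top 0.5 0.33 0.0002 | 
scene 0.4 -0.3 0.3366 | scene 0.5 -0.2 0.002 | scene 0.5 0.1 0.0039 | scene 0.36 0.36 0.087 | scene 0.5 0.33 0.0017 | 
top mill 292 235
top timer 399 246
top stop 342 249
top jig 107 181
top smat 153 231
top mug 164 270
scene mill 281 227
scene timer 341 294
scene stop 304 271
scene jig 227 154
scene smat 219 192
scene mug 200 200
```

View pics/tiles_top.png

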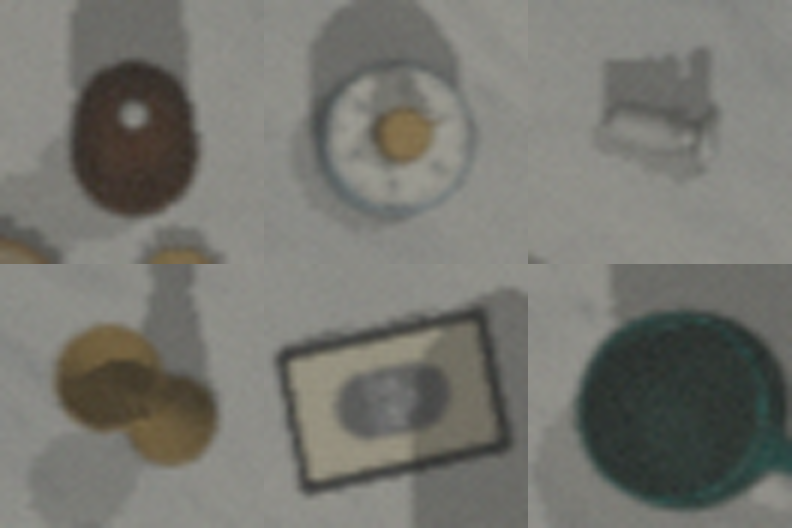

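View pics/tiles_scene.png

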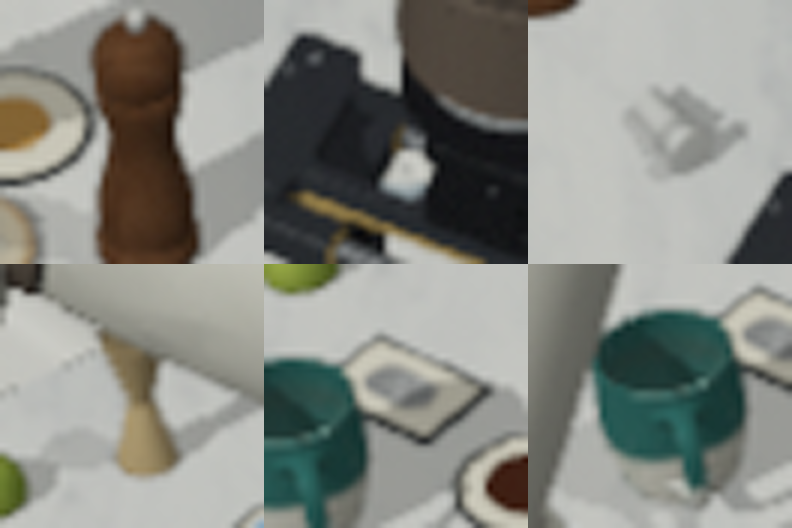

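View pics/o_a.png

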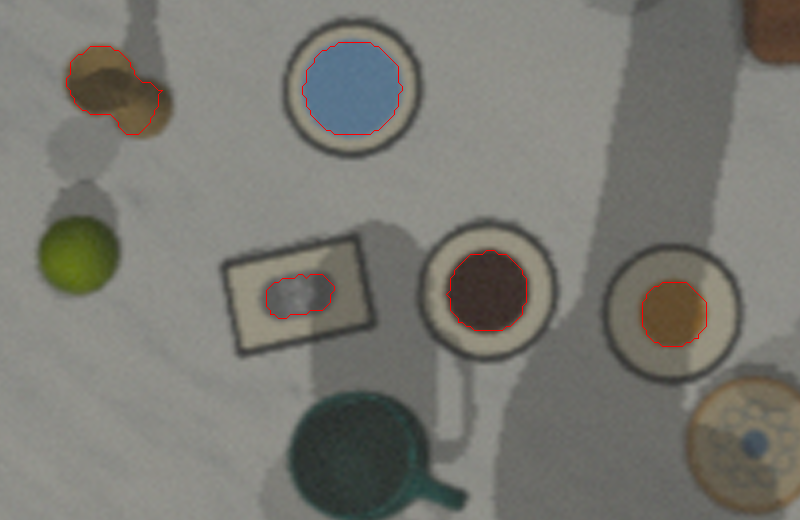

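Run:
```python
from h import *
s=sense();R0=s["ee_rot"];t=s["tcp_pos"]
for n in("scene","top"):
    c=load(n);P=cloud(c);q=(P-t)@R0
    m=(np.abs(q[...,0]+.07)<.075)&(np.abs(q[...,1])<.13)&(np.abs(q[...,2])<.13)
    print(n,m.sum())
    for a in np.arange(-.14,.02,.01):
        mm=m&(np.abs(q[...,0]-a)<.005)
        if mm.sum()>3: print(a.round(3),mm.sum(),np.percentile(q[mm],[1,99],axis=0)[:,1:].round(3).tolist())
    u,v=map(int,proj(c,t));im=c["image"][max(0,v-90):v+60,max(0,u-90):u+90];cv2.imwrite(f"pics/g_{n}.png",cv2.resize(im,None,fx=4,fy=4,interpolation=cv2.INTER_CUBIC))
```

```text
scene 2176
-0.14 50 [[-0.051, -0.036], [0.011, 0.021]]
-0.13 26 [[-0.051, -0.024], [0.003, 0.023]]
-0.12 115 [[-0.052, -0.026], [0.016, 0.018]]
-0.11 113 [[-0.051, -0.026], [0.016, 0.023]]
-0.1 485 [[-0.076, -0.034], [0.092, 0.035]]
-0.09 571 [[-0.079, -0.036], [0.093, 0.037]]
-0.08 271 [[-0.078, -0.037], [0.089, 0.026]]
-0.07 337 [[-0.079, -0.037], [0.083, 0.029]]
-0.06 94 [[-0.078, -0.037], [0.084, 0.024]]
-0.05 6 [[0.047, -0.033], [0.083, 0.001]]
-0.03 22 [[0.042, -0.011], [0.054, 0.012]]
-0.02 25 [[-0.054, -0.01], [0.054, 0.007]]
-0.01 30 [[-0.054, -0.011], [0.051, 0.007]]
0.0 29 [[-0.054, -0.009], [0.05, 0.012]]
top 1488
-0.14 35 [[-0.129, -0.13], [0.013, 0.034]]
-0.13 35 [[-0.13, -0.129], [-0.12, -0.103]]
-0.12 33 [[-0.13, -0.129], [0.016, 0.019]]
-0.11 35 [[-0.13, -0.13], [0.045, 0.023]]
-0.1 339 [[-0.129, -0.124], [0.092, 0.033]]
-0.09 525 [[-0.127, -0.127], [0.093, 0.035]]
-0.08 155 [[-0.129, -0.129], [0.092, 0.035]]
-0.07 224 [[-0.129, -0.129], [0.089, 0.035]]
-0.06 42 [[-0.128, -0.128], [0.085, 0.036]]
-0.05 24 [[-0.127, -0.129], [0.084, 0.033]]
-0.04 9 [[-0.126, -0.129], [-0.121, -0.119]]
-0.03 11 [[-0.127, -0.129], [-0.12, -0.121]]
-0.02 7 [[-0.127, -0.128], [-0.121, -0.122]]
-0.01 7 [[-0.125, -0.13], [-0.122, -0.123]]
0.0 7 [[-0.125, -0.128], [-0.121, -0.125]]
```

View pics/g_scene.png

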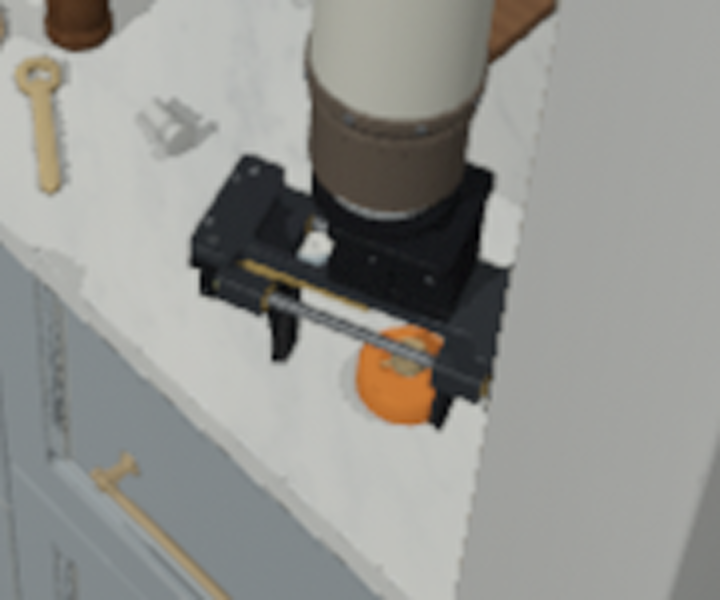

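View pics/g_top.png

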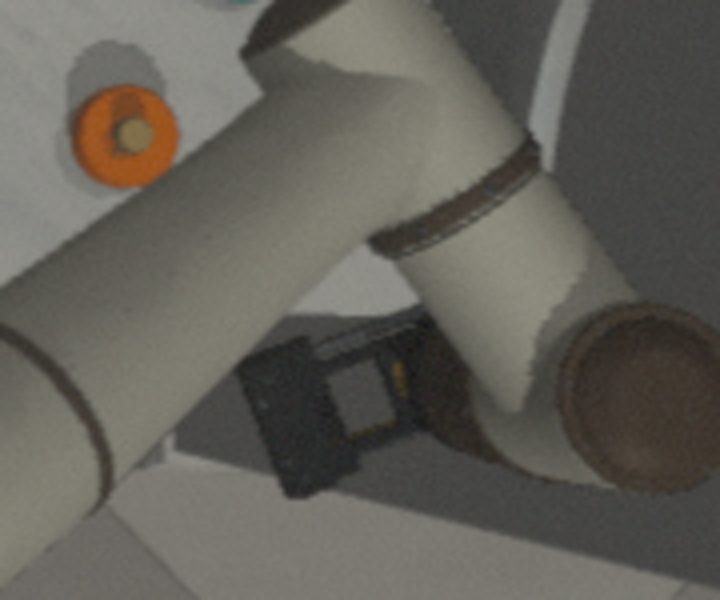

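Run:
```python
from h import *
a=[]
for i in range(3):
    c=capture("top");a.append(c)
im=np.mean([k["image"].astype(float) for k in a],0)
Z=np.median([k["z_map"] for k in a],0).astype(np.float32);k=dict(a[-1]);k["z_map"]=Z
P=cloud(k);h=P[...,2]
t=im[250:292,342:386];t=(t-t.min())/(t.max()-t.min())*255
A=cv2.resize(t.astype(np.uint8),None,fx=9,fy=9,interpolation=cv2.INTER_CUBIC)
hh=np.clip(h[250:292,342:386]/.035,0,1)*255
Bm=cv2.cvtColor(cv2.resize(np.nan_to_num(hh).astype(np.uint8),None,fx=9,fy=9,interpolation=cv2.INTER_NEAREST),cv2.COLOR_GRAY2BGR)
cv2.imwrite("pics/st.png",np.hstack([A,Bm]))
m=(h>.01)&(h<.04);m[:,:346]=0;m[:,382:]=0;m[:255]=0;m[290:]=0
n,l,s,ce=cv2.connectedComponentsWithStats(m.astype(np.uint8));j=1+np.argmax(s[1:,4]);print(s[j],ce[j])
q=P[l==j];print(q.mean(0),q[:,2].max());
r=cv2.minAreaRect((q[:,:2]*1000).astype(np.float32));print(r)
w,V=np.linalg.eigh(np.cov(q[:,:2].T));print(V[:,1],np.degrees(np.arctan2(V[1,1],V[0,1])))
d=(q[:,:2]-q[:,:2].mean(0))@V[:,1]
for lo in np.arange(-.03,.03,.006):
    mm=(d>=lo)&(d<lo+.006);
    if mm.sum(): e=(q[mm,:2]-q[:,:2].mean(0))@V[:,0];print(lo.round(3),mm.sum(),e.min().round(4),e.max().round(4),q[mm,2].max().round(4))
```

```text
[356 266  18  11 132] [364.90909091 270.21969697]
[ 0.39843472 -0.22763961  0.0208888 ] 0.032978963323598176
((398.64398193359375, -227.24996948242188), (46.55467224121094, 24.98080062866211), 79.4535140991211)
[0.20679093 0.97838516] 78.06564172357476
-0.024 15 -0.0131 0.0112 0.0302
-0.018 19 -0.0124 0.012 0.033
-0.012 12 -0.0103 0.0114 0.0253
-0.006 20 -0.0127 0.0098 0.0279
-0.0 17 -0.0087 0.0086 0.0246
0.006 19 -0.0107 0.0087 0.0239
0.012 15 -0.0089 0.0087 0.0275
0.018 15 -0.0077 0.0086 0.0236
```

View pics/st.png

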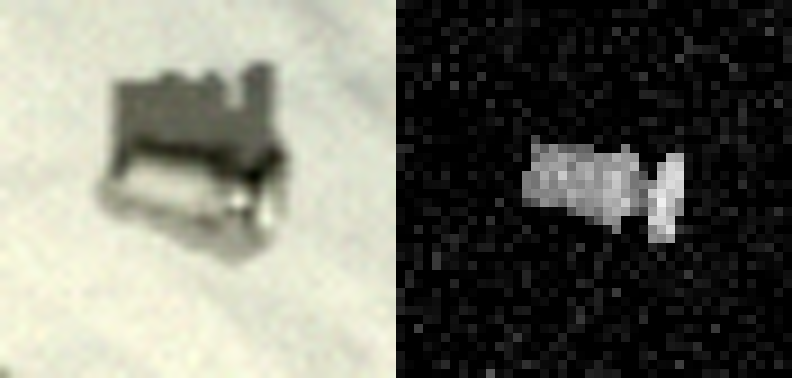

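```bash
python3 -m creep '[[1,50,100,0,-0.14],[1,90,180,-20,-0.28],[1,130,260,-40,-0.42],[1,175,356,-60,-0.561],[1,175,356,-60,-0.561],[1,175,356,-60,-0.561],[1,175,356,-60,-0.561],[1,175,356,-60,-0.561]]'
```

```text
time_s: 2.15
tcp_pos: [0.3948, -0.235, 0.1835]
ee_rot: [[0.001, 0.194, 0.981], [-0.0, 0.981, -0.194], [-1.0, -0.0, 0.001]]
wrist_force: [2.0, -0.5, -0.7]
gripper_width: 0.998
```

Run:
```python
from h import *
s=sense();print(s["tcp_pos"],s["joints"].round(1))
T=[]
for n in("scene","top"):
    c=capture(n);im=c["image"]
    for p in (s["tcp_pos"],s["tcp_pos"]+[0,0,-.019],[.3985,-.2275,.0145]):
        u,v=proj(c,p);print(n,u,v)
    u,v=map(int,proj(c,s["tcp_pos"]));cv2.circle(im,(u,v),0,(0,0,255),-1)
    T.append(cv2.resize(im[v-50:v+50,u-50:u+50],(400,400),interpolation=cv2.INTER_CUBIC))
cv2.imwrite("pics/hov1.png",np.hstack(T))
```

```text
[ 0.39484985 -0.23496533  0.18352487] [-10.4   9.  -26.9   0.  -54.  -90.8]
scene 327.86917123452145 255.59599388320188
scene 327.860904553178 260.3182869542961
scene 327.04652600409696 293.02652251267654
top 374.6821675003814 266.60461838256845
top 373.7796019721808 267.2444940057601
top 364.6112788276531 270.3742005707024
```

View pics/hov1.png

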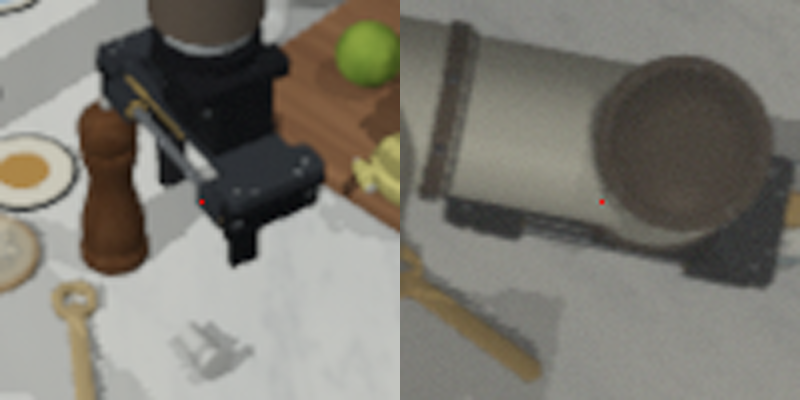

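```bash
python3 -m creep '[[1,4,7,-30,0],[1,4,7,-70,0],[1,4,7,-110,0],[1,4,7,-140,0],[1,4,7,-160,0],[1,4,7,-160,0],[1,4,7,-160,0],[1,4,7,-160,0]]'
python3 - <<'E'
from h import *
s=sense();T=[]
for n in("scene","top"):
    c=capture(n);im=c["image"]
    u,v=map(int,proj(c,s["tcp_pos"]))
    T.append(cv2.resize(im[v-40:v+40,u-40:u+40],(400,400),interpolation=cv2.INTER_CUBIC))
cv2.imwrite("pics/hov2.png",np.hstack(T))
E
```

```text
time_s: 3.05
tcp_pos: [0.4002, -0.226, 0.0234]
ee_rot: [[0.001, 0.187, 0.982], [0.0, 0.982, -0.187], [-1.0, 0.001, 0.001]]
wrist_force: [0.9, 0.7, 0.7]
gripper_width: 1.002
```

View pics/hov2.png

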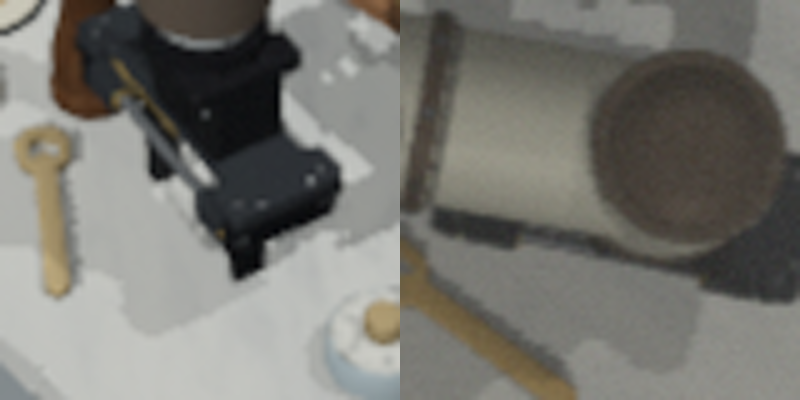

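```bash
python3 -m creep '[[1,-2,-1,0,0],[1,-2,-1,0,0],[0,-2,-1,0,0],[0,-2,-1,0,0],[0,-2,-1,0,0],[0,-2,-1,0,0],[0,-2,-1,0,0],[0,-2,-1,0,0]]'
```

```text
time_s: 3.95
tcp_pos: [0.3982, -0.2268, 0.0235]
ee_rot: [[0.001, 0.187, 0.982], [0.0, 0.982, -0.187], [-1.0, 0.001, 0.001]]
wrist_force: [0.3, -0.0, 1.3]
gripper_width: 0.544
```

```bash
python3 -m creep '[[0,0,0,30,0],[0,0,0,70,0],[0,0,0,120,0],[0,0,0,150,0],[0,0,0,150,0],[0,0,0,150,0],[0,0,0,150,0],[0,0,0,150,0]]'
python3 - <<'E'
from h import *
Q=[('mill',(.4408,.1593),.053),('jig',(.4279,.0335),.053),('timer',(.5783,.2563),.053),('stop',(.4359,.2863),.064)]
for n in("top","scene"):
    c=load(n);im=c["image"]
    if n=="scene": c["eye"]=c["eye"]
    hs=im.astype(int);u8=np.mgrid[0:480,0:640]
    # world xy map at z=.004
    K=c["mtx"];d=np.stack([(u8[1]-K[0,2])/K[0,0],-(u8[0]-K[1,2])/K[1,1],-np.ones((480,640))],-1)@c["attitude"].T
    W=c["eye"]+d*((.004-c["eye"][2])/d[...,2])[...,None]
    for k,(x,y),r in Q:
        if n=="scene":x,y=x+.005,y+.005
        reg=(np.hypot(W[...,0]-x,W[...,1]-y)<r)
        # cream: R-B>8 & bright
        m=reg&((hs[...,2]-hs[...,0]>8)&(hs.sum(-1)>200))
        nn,l,s,ce=cv2.connectedComponentsWithStats(m.astype(np.uint8));j=1+np.argmax(s[1:,4])
        cs,_=cv2.findContours((l==j).astype(np.uint8),cv2.RETR_EXTERNAL,cv2.CHAIN_APPROX_NONE);ct=max(cs,key=cv2.contourArea)[:,0]
        w=np.array([W[v,u,:2] for u,v in ct])*1000
        if k=="stop": print(n,k,cv2.minAreaRect(w.astype(np.float32)))
        else:
            e=cv2.fitEllipse(w.astype(np.float32));print(n,k,e)
E
```

```text
time_s: 4.75
tcp_pos: [0.3972, -0.2266, 0.1719]
ee_rot: [[-0.002, 0.187, 0.982], [0.001, 0.982, -0.187], [-1.0, 0.001, -0.003]]
wrist_force: [-0.1, 0.5, -0.6]
gripper_width: 0.541
top mill ((441.1749267578125, 158.89468383789062), (84.7431869506836, 85.52306365966797), 140.0831756591797)
top jig ((428.25140380859375, 33.4604606628418), (83.56617736816406, 85.3221664428711), 177.03909301757812)
top timer ((578.3740234375, 256.18743896484375), (85.05535888671875, 85.28324127197266), 66.93338012695312)
top stop ((435.89111328125, 286.9990234375), (58.24095916748047, 87.22869110107422), 13.848800659179688)
scene mill ((445.0500183105469, 163.0386505126953), (84.42716979980469, 85.47129821777344), 103.476318359375)
scene jig ((432.15087890625, 38.44956588745117), (83.25613403320312, 86.07901763916016), 167.41310119628906)
scene timer ((583.0750732421875, 261.8270568847656), (81.87726593017578, 86.6447982788086), 148.19615173339844)
scene stop ((440.3218994140625, 291.8714294433594), (59.40245819091797, 88.19158935546875), 14.29023551940918)
```

```bash
python3 -m creep '[[0,0,0,45,0],[0,0,0,85,0],[0,10,50,85,0.1],[0,20,100,85,0.2],[0,30,150,85,0.3],[0,39,200,85,0.431],[0,39,250,85,0.431],[0,39,300,85,0.431]]'
```

```text
time_s: 5.55
tcp_pos: [0.4357, 0.0716, 0.2558]
ee_rot: [[-0.005, -0.241, 0.971], [-0.001, 0.971, 0.241], [-1.0, 0.0, -0.005]]
wrist_force: [1.3, 0.0, -0.3]
gripper_width: 0.539
```

```bash
python3 -m creep '[[0,0,40,0,0],[0,0,80,0,0],[0,0,120,0,0],[0,0,160,0,0],[0,0,195,-20,0],[0,0,215,-60,0],[0,0,215,-110,0],[0,0,215,-150,0]]'
python3 -m creep '[[0,0,0,0,0],[0,0,0,0,0],[0,0,0,0,0],[0,0,0,0,0],[0,0,0,0,0],[0,0,0,0,0],[0,0,0,0,0],[0,0,0,0,0]]'
python3 - <<'E'
from h import *
s=sense();print(s["tcp_pos"]);T=[]
for n in("scene","top"):
    c=capture(n);im=c["image"]
    u,v=map(int,proj(c,s["tcp_pos"]))
    T.append(cv2.resize(im[v-50:v+50,u-50:u+50],(400,400),interpolation=cv2.INTER_CUBIC))
cv2.imwrite("pics/hov3.png",np.hstack(T))
E
```

```text
time_s: 6.35
tcp_pos: [0.4343, 0.2863, 0.102]
ee_rot: [[-0.008, -0.241, 0.97], [-0.004, 0.97, 0.241], [-1.0, -0.002, -0.009]]
wrist_force: [0.3, 0.3, -0.7]
gripper_width: 0.539
time_s: 7.15
tcp_pos: [0.4344, 0.2863, 0.1023]
ee_rot: [[-0.008, -0.241, 0.97], [-0.004, 0.97, 0.241], [-1.0, -0.002, -0.008]]
wrist_force: [0.6, -0.3, -0.8]
gripper_width: 0.541
[0.43438021 0.28630936 0.1023257 ]
```

View pics/hov3.png

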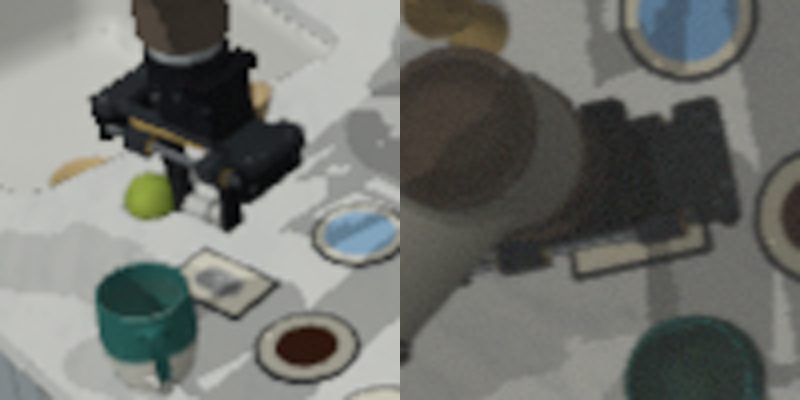

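```bash
python3 -m creep '[[0,2,1,-20,0],[0,2,1,-40,0],[0,2,1,-55,0],[0,2,1,-65,0],[0,2,1,-72,0],[0,2,1,-74,0],[0,2,1,-74,0],[0,2,1,-74,0]]'
```

```text
time_s: 8.05
tcp_pos: [0.4367, 0.2877, 0.0287]
ee_rot: [[-0.007, -0.242, 0.97], [-0.003, 0.97, 0.242], [-1.0, -0.001, -0.007]]
wrist_force: [0.4, -0.3, -1.0]
gripper_width: 0.536
```

```bash
python3 -m creep '[[0,0,0,-1.5,0],[0,0,0,-1.5,0],[0,0,0,-1.5,0],[0.75,0,0,-1.5,0],[0.75,0,0,-1.5,0],[0.75,0,0,-1.5,0],[0.75,0,0,-1.5,0],[0.75,0,0,-1.5,0]]'
python3 -m creep '[[0.8,0,0,0,0],[0.8,0,0,15,0],[0.8,0,0,50,0],[0.8,0,0,100,0],[0.8,0,0,150,0],[0.8,-30,-50,200,0],[0.8,-30,-100,230,0],[0.8,-30,-150,230,0]]'
python3 - <<'E'
from h import *
T=[]
for n in("scene","top"):
    c=capture(n);im=c["image"]
    np.savez(f"c_{n}.npz",**{k:c[k] for k in("image","z_map","mtx","eye","attitude")})
    u,v=map(int,proj(c,(.436,.287,.004)))
    T.append(cv2.resize(im[v-35:v+35,u-35:u+35],(400,400),interpolation=cv2.INTER_CUBIC))
cv2.imwrite("pics/p1.png",np.hstack(T))
E
```

```text
time_s: 8.85
tcp_pos: [0.4366, 0.2876, 0.0271]
ee_rot: [[-0.007, -0.242, 0.97], [-0.003, 0.97, 0.242], [-1.0, -0.001, -0.008]]
wrist_force: [-0.7, -0.7, 0.4]
gripper_width: 0.744
time_s: 9.65
tcp_pos: [0.4085, 0.166, 0.2533]
ee_rot: [[-0.002, -0.245, 0.97], [0.0, 0.97, 0.245], [-1.0, 0.001, -0.002]]
wrist_force: [1.9, -0.5, 0.3]
gripper_width: 0.8
```

View pics/p1.png

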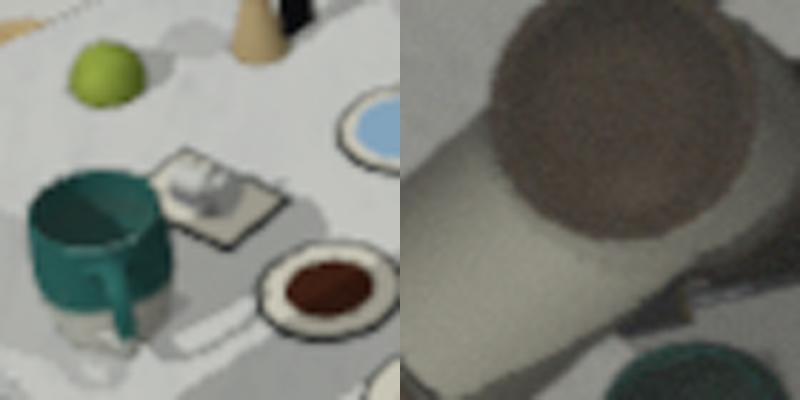

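```bash
python3 -m creep '[[1,0,-45,0,0],[1,16,-90,0,0],[1,16,-140,0,0],[1,16,-190,0,0],[1,16,-240,0,0],[1,16,-256,0,0],[1,16,-256,0,0],[1,16,-256,0,0]]'
python3 - <<'E'
from h import *
T=[]
c=load("top")
for n in("scene","top"):
    c=capture(n);im=c["image"]
    np.savez(f"c_{n}.npz",**{k:c[k] for k in("image","z_map","mtx","eye","attitude")})
    u,v=map(int,proj(c,(.436,.287,.004)))
    T.append(cv2.resize(im[v-35:v+35,u-35:u+35],(400,400),interpolation=cv2.INTER_CUBIC))
    print(atz(c,(314,254.2),.168),sense()["tcp_pos"])
    if n=="top":
        P=cloud(c);h=P[...,2];m=(h>.013)&(h<.05)&(np.hypot(P[...,0]-.436,P[...,1]-.287)<.035);q=P[m]
        print(q.mean(0),cv2.minAreaRect((q[:,:2]*1000).astype(np.float32)))
cv2.imwrite("pics/p2.png",np.hstack(T))
E
```

```text
time_s: 10.55
tcp_pos: [0.4235, -0.0932, 0.2523]
ee_rot: [[-0.005, -0.237, 0.971], [-0.0, 0.971, 0.237], [-1.0, 0.001, -0.005]]
wrist_force: [-0.2, -0.4, -0.3]
gripper_width: 0.999
[ 0.37968147 -0.19139459  0.168     ] [ 0.42351141 -0.09272393  0.25233387]
[ 0.42371204 -0.08835895  0.168     ] [ 0.42359949 -0.09242805  0.2524295 ]
[0.43523867 0.28140842 0.02394228] ((429.5997619628906, 286.3955383300781), (34.7536735534668, 58.52080154418945), 17.00284194946289)
```

View pics/p2.png

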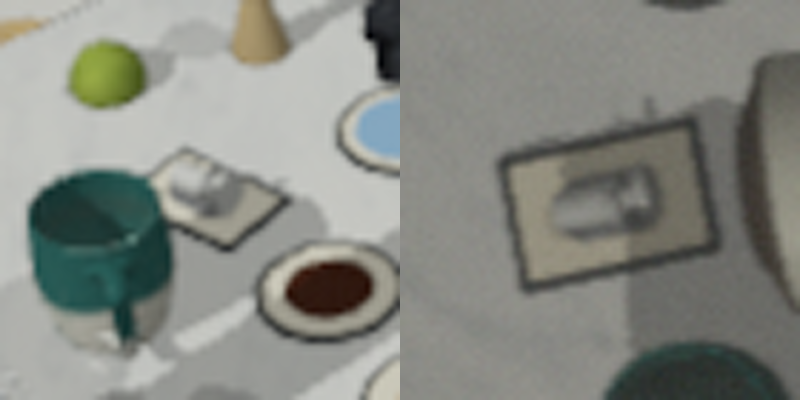

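```bash
python3 -m creep '[[1,0,3,-30,0],[1,0,3,-65,0],[1,0,3,-95,0],[1,0,3,-109,0],[1,0,3,-109,0],[1,0,3,-109,0],[0,0,3,-109,0],[0,0,3,-109,0]]'
python3 -m creep '[[0,0,0,0,0],[0,0,0,0,0],[0,0,0,0,0],[0,0,0,5,0],[0,0,0,15,0],[0,0,0,40,0],[0,0,0,70,0],[0,0,0,70,0]]'
```

```text
time_s: 11.45
tcp_pos: [0.4244, -0.0891, 0.1445]
ee_rot: [[-0.002, -0.24, 0.971], [0.0, 0.971, 0.24], [-1.0, 0.0, -0.002]]
wrist_force: [-0.0, -0.6, -0.8]
gripper_width: 0.894
time_s: 12.25
tcp_pos: [0.427, -0.0891, 0.2189]
ee_rot: [[0.008, -0.241, 0.97], [0.0, 0.971, 0.241], [-1.0, -0.002, 0.007]]
wrist_force: [1.3, -0.2, -1.8]
gripper_width: 0.536
```

```bash
python3 -m creep '[[0,2,30,5,0],[0,4,70,5,0],[0,6,110,5,0],[0,8,150,5,0],[0,10,190,5,0],[0,14,225,5,0],[0,14,248,5,0],[0,14,248,0,0]]'
python3 -m creep '[[0,0,0,-10,0],[0,0,0,-30,0],[0,0,0,-40,0],[0,0,0,-40,0],[0,0,0,-40,0],[0,0,0,-40,0],[0,0,0,-40,0],[0,0,0,-40,0]]'
python3 - <<'E'
from h import *
s=sense();print(s["tcp_pos"],s["wrist_force"]);T=[]
for n in("scene","top"):
    c=capture(n);im=c["image"]
    u,v=map(int,proj(c,(.4412,.159,.05)))
    T.append(cv2.resize(im[v-35:v+35,u-35:u+35],(400,400),interpolation=cv2.INTER_CUBIC))
cv2.imwrite("pics/p3.png",np.hstack(T))
E
```

```text
time_s: 13.05
tcp_pos: [0.4412, 0.1614, 0.2188]
ee_rot: [[0.008, -0.244, 0.97], [0.001, 0.97, 0.244], [-1.0, -0.001, 0.008]]
wrist_force: [0.9, -0.6, -1.1]
gripper_width: 0.54
time_s: 13.85
tcp_pos: [0.4414, 0.1615, 0.1793]
ee_rot: [[0.009, -0.244, 0.97], [0.002, 0.97, 0.244], [-1.0, -0.001, 0.009]]
wrist_force: [0.6, -0.1, -2.4]
gripper_width: 0.54
[0.44144329 0.16149163 0.17928042] [ 0.64436155 -0.09263681 -2.35867236]
```

View pics/p3.png

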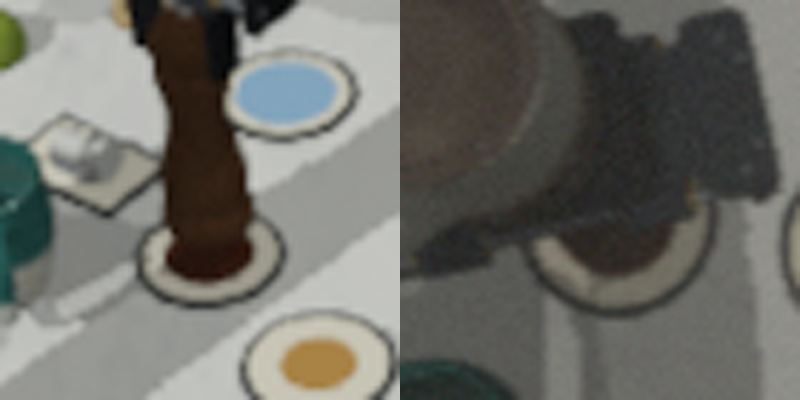

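```bash
python3 -m creep '[[0,-0.5,-2.5,-8,0],[0,-0.5,-2.5,-16,0],[0,-0.5,-2.5,-23,0],[0,-0.5,-2.5,-28,0],[0,-0.5,-2.5,-30,0],[0,-0.5,-2.5,-31,0],[0,-0.5,-2.5,-31,0],[0,-0.5,-2.5,-31,0]]'
```

```text
time_s: 14.75
tcp_pos: [0.4439, 0.1602, 0.1517]
ee_rot: [[0.016, -0.247, 0.969], [0.003, 0.969, 0.247], [-1.0, -0.001, 0.017]]
wrist_force: [-1.5, -1.0, 15.4]
gripper_width: 0.538
```

```bash
python3 -m creep '[[0,-1,-1,4,0],[0,-2.5,-1,4,0],[0,-2.5,-1,4,0],[0,-2.5,-1,4,0],[0,-2.5,-1,4,0],[0,-2.5,-1,4,0],[0,-2.5,-1,4,0],[0,-2.5,-1,4,0]]'
python3 - <<'E'
from h import *
s=sense();print(s["tcp_pos"],s["wrist_force"]);T=[]
for n in("scene","top"):
    c=capture(n);im=c["image"]
    u,v=map(int,proj(c,(.4412,.159,.03)))
    T.append(cv2.resize(im[v-25:v+25,u-25:u+25],(400,400),interpolation=cv2.INTER_CUBIC))
cv2.imwrite("pics/p4.png",np.hstack(T))
E
```

```text
time_s: 15.55
tcp_pos: [0.4414, 0.1592, 0.1556]
ee_rot: [[0.016, -0.247, 0.969], [0.003, 0.969, 0.247], [-1.0, -0.001, 0.017]]
wrist_force: [0.8, 1.1, -1.7]
gripper_width: 0.538
[0.44141064 0.15921097 0.1555825 ] [ 0.84376542  1.0655507  -1.73587463]
```

View pics/p4.png

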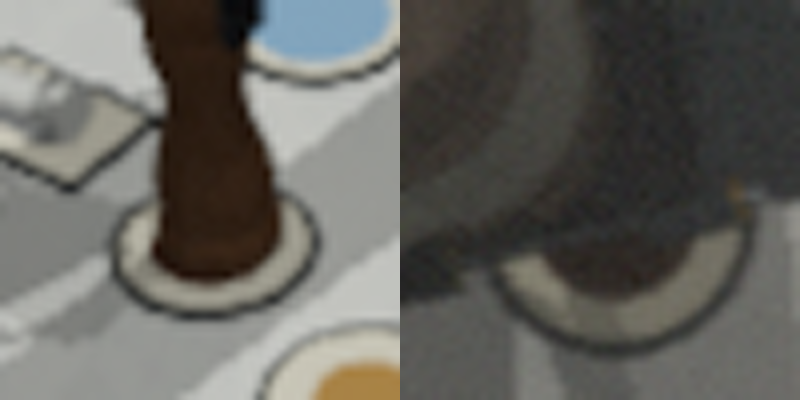

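```bash
python3 -m creep '[[0,-1,0,-2,0],[0,-1,0,-3.5,0],[0,-1,0,-4,0],[0,-1,0,-4,0],[1,-1,0,-4,0],[1,-1,0,-4,0],[1,-1,0,-4,0],[1,-1,0,-4,0]]'
python3 -m creep '[[1,0,0,0,0],[1,0,0,0,0],[1,0,0,10,0],[1,0,0,30,0],[1,0,0,60,0],[1,0,0,90,0],[1,0,0,90,0],[1,0,0,90,0]]'
```

```text
time_s: 16.45
tcp_pos: [0.4404, 0.1592, 0.1516]
ee_rot: [[0.016, -0.247, 0.969], [0.003, 0.969, 0.247], [-1.0, -0.001, 0.017]]
wrist_force: [0.6, -0.6, -0.1]
gripper_width: 0.815
time_s: 17.25
tcp_pos: [0.4405, 0.1594, 0.2427]
ee_rot: [[0.018, -0.247, 0.969], [0.005, 0.969, 0.247], [-1.0, 0.0, 0.019]]
wrist_force: [-0.2, -0.2, -0.4]
gripper_width: 0.998
```

```bash
python3 -m creep '[[1,12,30,10,0.12],[1,24,60,20,0.25],[1,40,100,20,0.4],[1,56,140,20,0.55],[1,72,180,20,0.7],[1,80,190,20,0.873],[1,80,190,20,0.873],[1,80,190,20,0.873]]'
python3 - <<'E'
from h import *
T=[];s=sense();print(s["tcp_pos"])
for n in("scene","top"):
    c=capture(n);im=c["image"]
    for p in((.5625,.4,.1),(.4412,.159,.1)):
        u,v=map(int,proj(c,p))
        T.append(cv2.resize(im[v-35:v+35,u-35:u+35],(360,360),interpolation=cv2.INTER_CUBIC))
print(atz(c,(124.9,199.9),.1),atz(c,(135.7,207),.0))
cv2.imwrite("pics/p5.png",np.vstack([np.hstack(T[:2]),np.hstack(T[2:])])[:600*2])
E
```

```text
time_s: 18.05
tcp_pos: [0.5199, 0.3488, 0.2612]
ee_rot: [[0.005, -0.9, 0.435], [0.015, 0.435, 0.9], [-1.0, 0.002, 0.015]]
wrist_force: [-0.8, -1.1, -0.7]
gripper_width: 0.999
[0.51990088 0.34883581 0.26115963]
[0.56140706 0.39799172 0.1       ] [0.5610619  0.39729238 0.        ]
```

View pics/p5.png

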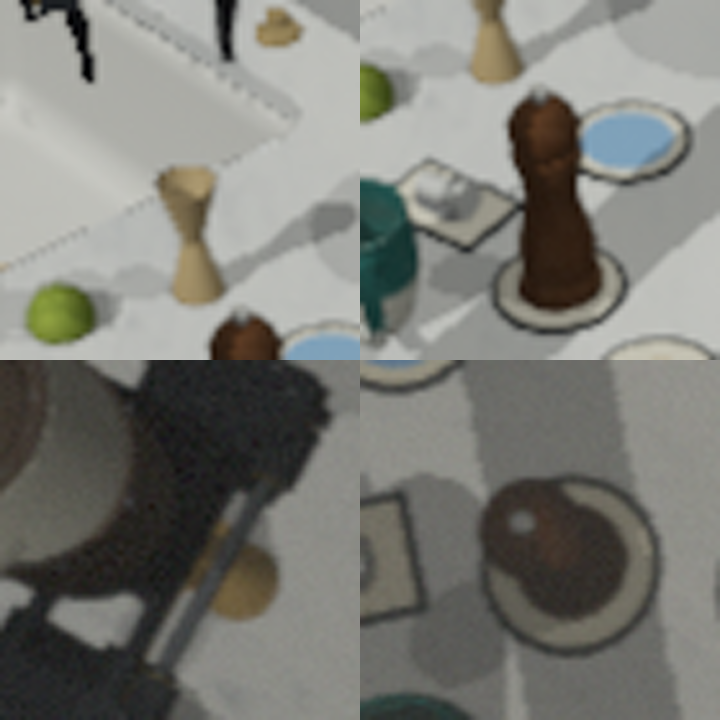

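```bash
python3 -m creep '[[1,25,30,0,0],[1,41,49,-20,0],[1,41,49,-65,0],[1,41,49,-110,0],[1,41,49,-110,0],[1,41,49,-110,0],[1,41,49,-110,0],[1,41,49,-110,0]]'
python3 - <<'E'
from h import *
T=[];s=sense();print(s["tcp_pos"],s["joints"].round(0))
for n in("scene","top"):
    c=capture(n);im=c["image"]
    u,v=map(int,proj(c,(.5615,.3978,.1)))
    T.append(cv2.resize(im[v-35:v+35,u-35:u+35],(400,400),interpolation=cv2.INTER_CUBIC))
cv2.imwrite("pics/p6.png",np.hstack(T))
E
```

```text
time_s: 18.95
tcp_pos: [0.5621, 0.3983, 0.156]
ee_rot: [[0.011, -0.9, 0.436], [0.02, 0.436, 0.9], [-1.0, -0.001, 0.023]]
wrist_force: [-0.6, 0.2, 0.5]
gripper_width: 0.995
[0.56207534 0.39825236 0.15604669] [ 49.  31.   3.  -0. -60. -74.]
```

View pics/p6.png

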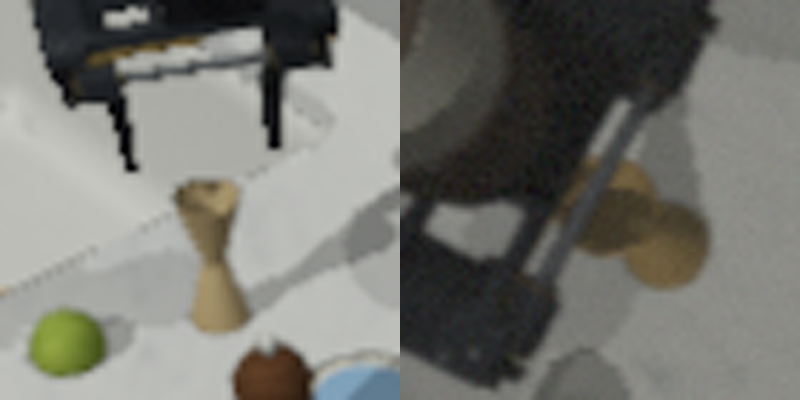

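```bash
python3 -m creep '[[1,-1,-1,-20,0],[1,-1,-1,-45,0],[1,-1,-1,-65,0],[1,-1,-1,-80,0],[1,-1,-1,-81,0],[1,-1,-1,-81,0],[1,-1,-1,-81,0],[0,-1,-1,-81,0]]'
python3 -m creep '[[0,0,0,0,0],[0,0,0,0,0],[0,0,0,0,0],[0,0,0,0,0],[0,0,0,0,0],[0,0,0,0,0],[0,0,0,0,0],[0,0,0,0,0]]'
```

```text
time_s: 19.85
tcp_pos: [0.5611, 0.3975, 0.0753]
ee_rot: [[0.011, -0.9, 0.435], [0.021, 0.436, 0.9], [-1.0, -0.001, 0.024]]
wrist_force: [-0.8, -0.1, 0.5]
gripper_width: 0.968
time_s: 20.65
tcp_pos: [0.5611, 0.3975, 0.0753]
ee_rot: [[0.011, -0.9, 0.435], [0.021, 0.436, 0.9], [-1.0, -0.001, 0.023]]
wrist_force: [0.0, -1.0, 0.4]
gripper_width: 0.522
```

```bash
python3 -m creep '[[0,0,0,20,0],[0,0,0,50,0],[0,0,0,90,0],[0,0,0,130,0],[0,0,0,170,0],[0,0,0,205,0],[0,0,0,205,0],[0,-20,-20,205,0]]'
python3 - <<'E'
from h import *
T=[];s=sense()
for n in("scene","top"):
    c=capture(n);im=c["image"]
    u,v=map(int,proj(c,s["tcp_pos"]))
    T.append(cv2.resize(im[max(0,v-50):v+50,max(0,u-50):u+50],(400,400),interpolation=cv2.INTER_CUBIC))
cv2.imwrite("pics/p7.png",np.hstack(T))
E
```

```text
time_s: 21.45
tcp_pos: [0.5421, 0.379, 0.2795]
ee_rot: [[0.012, -0.9, 0.435], [0.022, 0.436, 0.9], [-1.0, -0.001, 0.025]]
wrist_force: [-1.5, 0.1, -2.9]
gripper_width: 0.524
```

View pics/p7.png

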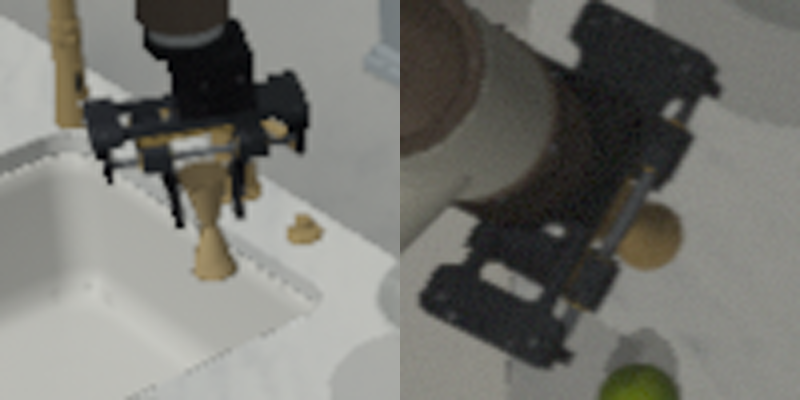

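```bash
python3 -m creep '[[0,-14,-42,5,0],[0,-28,-85,5,0],[0,-42,-128,5,0],[0,-57,-172,5,0],[0,-71,-215,5,0],[0,-85,-258,5,0],[0,-100,-302,5,0],[0,-114,-345,5,0]]'
python3 -m creep '[[0,0,0,0,0],[0,0,0,0,0],[0,0,0,0,0],[0,0,0,0,0],[0,0,0,0,0],[0,0,0,0,0],[0,0,0,0,0],[0,0,0,0,0]]'
```

```text
time_s: 22.35
tcp_pos: [0.4238, 0.0289, 0.2841]
ee_rot: [[0.008, -0.9, 0.435], [0.019, 0.436, 0.9], [-1.0, 0.001, 0.02]]
wrist_force: [0.9, -0.4, -0.6]
gripper_width: 0.519
time_s: 23.15
tcp_pos: [0.4239, 0.0291, 0.2841]
ee_rot: [[0.007, -0.9, 0.435], [0.019, 0.435, 0.9], [-1.0, 0.001, 0.02]]
wrist_force: [0.1, -0.2, -1.3]
gripper_width: 0.522
```

```bash
python3 -m creep '[[0,4,4.5,-35,0],[0,4,4.5,-75,0],[0,4,4.5,-115,0],[0,4,4.5,-150,0],[0,4,4.5,-180,0],[0,4,4.5,-190,0],[0,4,4.5,-190,0],[0,4,4.5,-190,0]]'
python3 - <<'E'
from h import *
T=[];s=sense();print(s["tcp_pos"])
for n in("scene","top"):
    c=capture(n);im=c["image"]
    u,v=map(int,proj(c,(.428,.0335,.02)))
    T.append(cv2.resize(im[max(0,v-28):v+28,max(0,u-28):u+28],(400,400),interpolation=cv2.INTER_CUBIC))
cv2.imwrite("pics/p8.png",np.hstack(T))
E
```

```text
time_s: 23.95
tcp_pos: [0.4291, 0.0341, 0.0952]
ee_rot: [[0.01, -0.901, 0.434], [0.019, 0.435, 0.9], [-1.0, -0.0, 0.022]]
wrist_force: [1.2, -0.1, -1.4]
gripper_width: 0.522
[0.42907193 0.03405275 0.09522556]
```

View pics/p8.png

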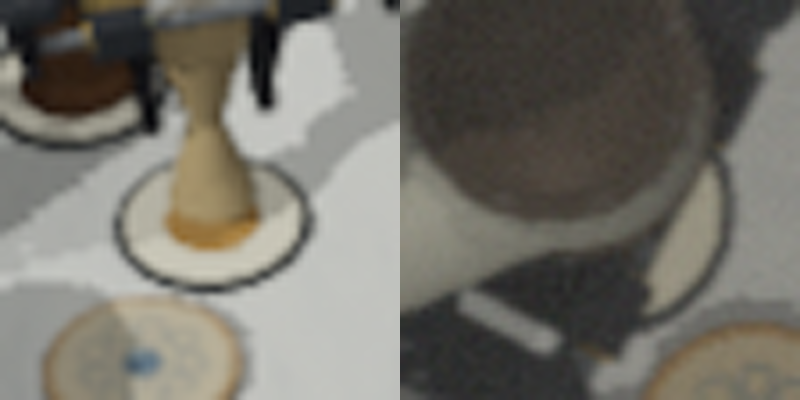

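```bash
python3 -m creep '[[0,-1,-0.5,-5,0],[0,-1,-0.5,-10,0],[0,-1,-0.5,-13,0],[0,-1,-0.5,-14,0],[0,-1,-0.5,-15,0],[0,-1,-0.5,-15,0],[0,-1,-0.5,-15,0],[0,-1,-0.5,-15,0]]'
python3 -m creep '[[0,0,0,-0.5,0],[0,0,0,-0.5,0],[0.75,0,0,-0.5,0],[0.75,0,0,-0.5,0],[0.75,0,0,-0.5,0],[0.75,0,0,-0.5,0],[0.75,0,0,-0.5,0],[0.75,0,0,-0.5,0]]'
python3 -m creep '[[0.9,0,0,0,0],[0.9,0,0,15,0],[0.9,0,0,40,0],[0.9,0,0,80,0],[0.9,0,0,120,0],[0.9,0,0,150,0],[0.9,0,0,160,0],[0.9,0,-20,160,0]]'
```

```text
time_s: 24.85
tcp_pos: [0.4282, 0.0337, 0.0807]
ee_rot: [[0.011, -0.901, 0.435], [0.02, 0.435, 0.9], [-1.0, -0.001, 0.023]]
wrist_force: [-0.0, 0.4, -1.4]
gripper_width: 0.52
time_s: 25.65
tcp_pos: [0.4283, 0.0337, 0.0802]
ee_rot: [[0.011, -0.901, 0.435], [0.02, 0.435, 0.9], [-1.0, -0.001, 0.023]]
wrist_force: [-0.2, 0.5, 0.3]
gripper_width: 0.745
time_s: 26.45
tcp_pos: [0.4292, 0.0147, 0.2419]
ee_rot: [[0.015, -0.902, 0.432], [0.022, 0.432, 0.901], [-1.0, -0.004, 0.026]]
wrist_force: [0.6, -0.4, -0.6]
gripper_width: 0.901
```

```bash
python3 -m creep '[[0.8,-3,-48,0,0],[0.8,-6,-97,0,0],[0.8,-9,-146,0,0],[0.8,-12,-195,0,0],[0.8,-15,-244,0,0],[0.8,-18,-293,0,0],[0.8,-21,-342,0,0],[0.8,-24,-391,0,0]]'
python3 - <<'E'
from h import *
T=[];s=sense();print(s["tcp_pos"],s["joints"].round(0))
for n in("scene","top"):
    c=capture(n);im=c["image"]
    np.savez(f"c_{n}.npz",**{k:c[k] for k in("image","z_map","mtx","eye","attitude")})
    for p in((.428,.034,.05),(.405,-.376,.05)):
        u,v=map(int,proj(c,p))
        T.append(cv2.resize(im[max(0,v-28):v+28,max(0,u-28):u+28],(360,360),interpolation=cv2.INTER_CUBIC))
cv2.imwrite("pics/p9.png",np.vstack([np.hstack(T[:2]),np.hstack(T[2:])]))
E
```

```text
time_s: 27.25
tcp_pos: [0.4043, -0.378, 0.2407]
ee_rot: [[0.014, -0.901, 0.433], [0.023, 0.433, 0.901], [-1.0, -0.002, 0.027]]
wrist_force: [1.4, -0.2, 0.4]
gripper_width: 0.798
[ 0.40432617 -0.37804286  0.2407129 ] [-27.  15.  -9.  -2. -66.   2.]
```

View pics/p9.png

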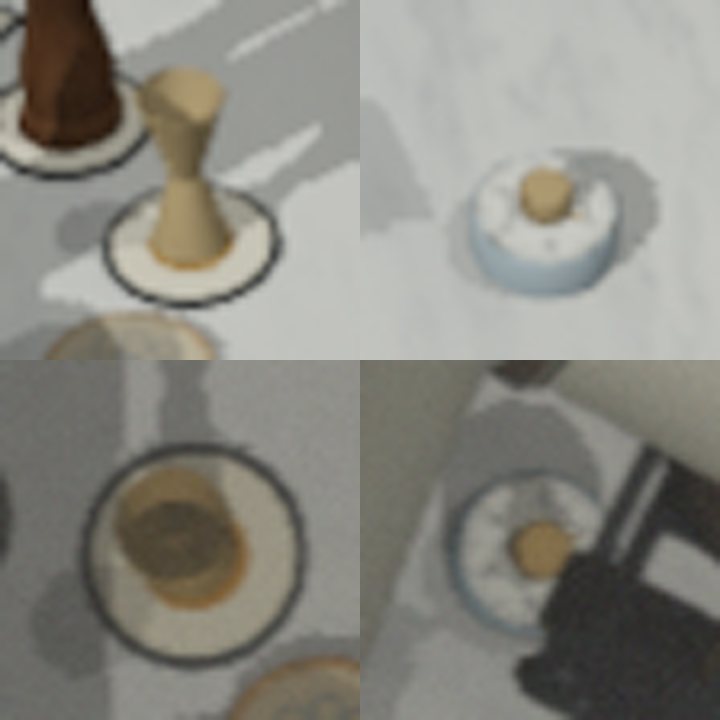

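Run:
```python
from h import *
for n in("top","scene"):
    c=capture(n)
    P=cloud(c);h=P[...,2]
    for t,z in(("jigger_center",.054),("jigger_mat",.004),("pepper_mill_center",.089),("mill_mat",.004),("stopper_center",.0185),("stopper_mat",.004),("timer_mat",.004),("timer_center",.021)):
        for m in mark_of(c,t)[:3]: print(n,t,round(m["confidence"],2),atz(c,m["centre"],z).round(4)[:2])
    for lo,hi in((.012,.03),(.03,.06),(.085,.12)):
        m=(h>lo)&(h<hi)&(np.hypot(P[...,0]-.43,P[...,1]-.035)<.045);q=P[m]
        if m.sum()>8:print(n,'jig',lo,m.sum(),np.percentile(q[:,:2],2,axis=0).round(4),np.percentile(q[:,:2],98,axis=0).round(4))
    u,v=map(int,proj(c,(.43,.035,.03)));cv2.imwrite(f"pics/j_{n}.png",cv2.resize(c["image"][v-25:v+25,u-25:u+25],(600,600),interpolation=cv2.INTER_CUBIC))
```

```text
top jigger_center 0.29 [0.4172 0.0365]
top jigger_mat 0.95 [0.4306 0.048 ]
top jigger_mat 0.45 [0.4365 0.0374]
top pepper_mill_center 0.91 [0.447  0.1583]
top mill_mat 0.66 [0.4494 0.1598]
top stopper_center 0.42 [0.4289 0.289 ]
top stopper_mat 0.94 [0.4371 0.276 ]
top timer_mat 0.75 [0.5827 0.2522]
top timer_center 0.64 [ 0.4127 -0.3827]
top timer_center 0.59 [ 0.3623 -0.5013]
top timer_center 0.42 [ 0.4901 -0.5935]
top jig 0.012 29 [0.4025 0.0087] [0.4296 0.063 ]
top jig 0.03 24 [0.4228 0.0314] [0.4374 0.0448]
top jig 0.085 146 [0.408  0.0147] [0.4518 0.0577]
scene jigger_center 0.83 [0.431  0.0535]
scene jigger_center 0.32 [0.4178 0.1049]
scene jigger_mat 0.67 [0.4356 0.0433]
scene pepper_mill_center 0.97 [0.458  0.1553]
scene mill_mat 0.48 [0.4508 0.1535]
scene stopper_center 0.59 [0.4493 0.3114]
scene stopper_center 0.59 [0.4309 0.2682]
scene stopper_mat 0.64 [0.4361 0.2892]
scene timer_mat 0.53 [0.4404 0.0493]
scene timer_mat 0.51 [0.5773 0.2632]
scene timer_center 0.84 [ 0.4135 -0.3792]
scene timer_center 0.71 [0.4575 0.4131]
scene timer_center 0.66 [ 0.3674 -0.5075]
scene jig 0.012 67 [0.4114 0.0051] [0.4568 0.0552]
scene jig 0.03 55 [0.4201 0.0216] [0.4449 0.0458]
scene jig 0.085 126 [0.4119 0.0175] [0.4565 0.0622]
```

View pics/j_top.png

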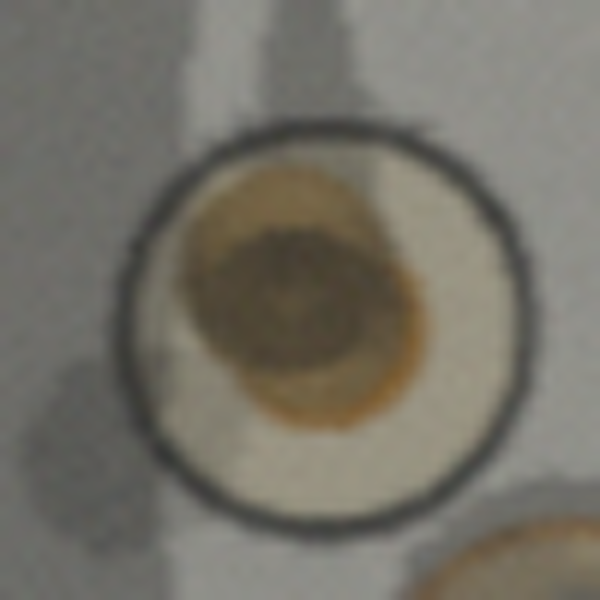

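View pics/j_scene.png

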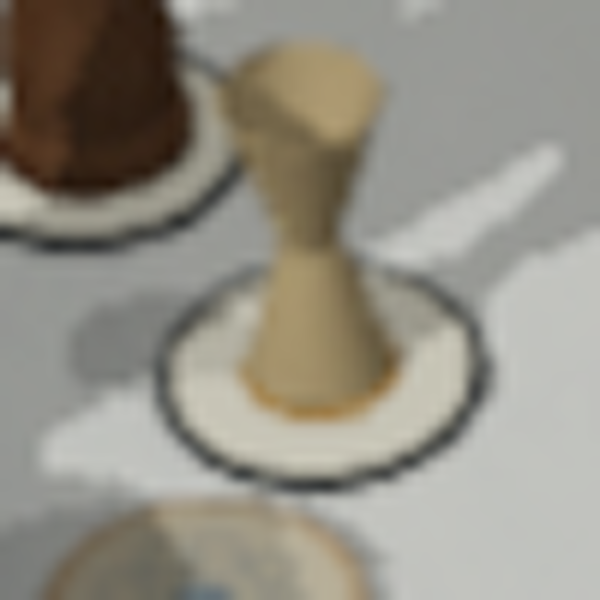

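Run:
```python
from h import *
c=load("top")
print(atz(c,(421.1,269.3),.018),atz(c,(421.9,268),.042))
a=[capture("scene") for i in range(2)];c=a[0]
b=blob(c,proj(c,(.41,-.373,.042)),8,lambda i:R(i)-B(i)>30)
print(b[0],b[2],atz(c,b[0],.036))
hs=np.mean([k["image"].astype(float) for k in a],0)
print(sense()["tcp_pos"])
```

```text
[ 0.40395639 -0.3789628   0.018     ] [ 0.40548355 -0.3764938   0.042     ]
(363.4107142857143, 313.89285714285717) 56 [ 0.40931111 -0.37370534  0.036     ]
[ 0.4051942  -0.3763033   0.24189245]
```

```bash
python3 -m creep '[[0.7,0,-1,-40,0],[0.7,0,-1,-85,0],[0.7,0,-1,-130,0],[0.7,0,-1,-165,0],[0.7,0,-1,-180,0],[0.7,0,-1,-188,0],[0.7,0,-1,-192,0],[0.7,0,-1,-192,0]]'
python3 - <<'E'
from h import *
T=[];s=sense();print(s["tcp_pos"])
for n in("scene","top"):
    c=capture(n);im=c["image"]
    u,v=map(int,proj(c,(.405,-.377,.03)))
    T.append(cv2.resize(im[max(0,v-28):v+28,max(0,u-28):u+28],(400,400),interpolation=cv2.INTER_CUBIC))
cv2.imwrite("pics/p10.png",np.hstack(T))
E
```

```text
time_s: 29.15
tcp_pos: [0.4056, -0.3776, 0.0503]
ee_rot: [[0.016, -0.902, 0.432], [0.021, 0.433, 0.901], [-1.0, -0.005, 0.026]]
wrist_force: [-0.9, 0.1, -0.5]
gripper_width: 0.701
[ 0.40561361 -0.37760851  0.05027855]
```

View pics/p10.png

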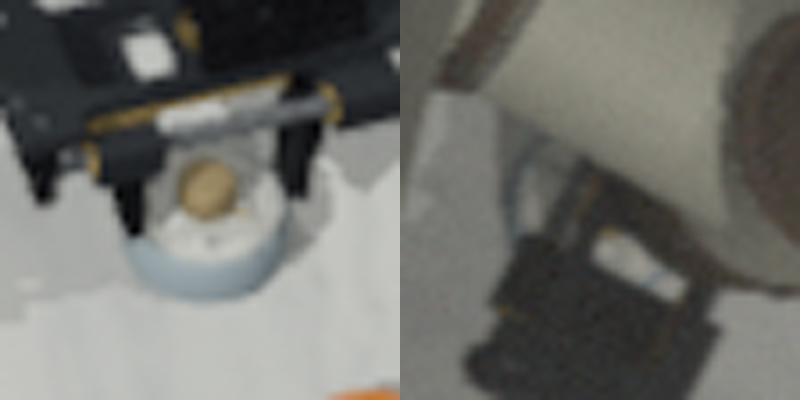

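```bash
python3 -m creep '[[0.7,-0.5,0,-1.5,0],[0.5,-0.5,0,-1.5,0],[0,-0.5,0,-1.5,0],[0,-0.5,0,-1.5,0],[0,-0.5,0,-1.5,0],[0,-0.5,0,-1.5,0],[0,-0.5,0,-1.5,0],[0,-0.5,0,-1.5,0]]'
python3 -m creep '[[0,0,0,5,0],[0,0,0,15,0],[0,0,0,35,0],[0,0,0,70,0],[0,0,0,110,0],[0,0,0,150,0],[0,0,0,190,0],[0,0,0,210,0]]'
python3 - <<'E'
from h import *
T=[];s=sense();print(s["tcp_pos"])
for n in("scene","top"):
    c=capture(n);im=c["image"]
    u,v=map(int,proj(c,s["tcp_pos"]))
    T.append(cv2.resize(im[max(0,v-40):v+40,max(0,u-40):u+40],(400,400),interpolation=cv2.INTER_CUBIC))
cv2.imwrite("pics/p11.png",np.hstack(T))
E
```

```text
time_s: 30.05
tcp_pos: [0.4054, -0.3777, 0.0495]
ee_rot: [[0.017, -0.902, 0.432], [0.021, 0.432, 0.901], [-1.0, -0.006, 0.026]]
wrist_force: [0.1, -0.0, -0.5]
gripper_width: 0.265
time_s: 30.85
tcp_pos: [0.4062, -0.3785, 0.2648]
ee_rot: [[0.023, -0.902, 0.432], [0.016, 0.432, 0.902], [-1.0, -0.014, 0.025]]
wrist_force: [0.7, -0.2, -2.0]
gripper_width: 0.27
[ 0.40623897 -0.3785492   0.26476067]
```

View pics/p11.png

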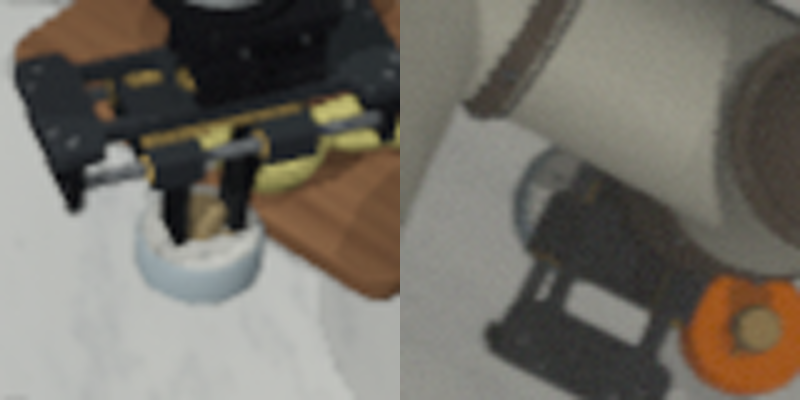

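```bash
python3 -m creep '[[0,2,45,5,0],[0,4,90,5,0],[0,6,138,5,0],[0,8,186,5,0],[0,10,234,5,0],[0,12,282,5,0],[0,14,330,5,0],[0,16,378,5,0]]'
python3 -m creep '[[0,2,45,0,0],[0,4,90,0,0],[0,6,135,0,0],[0,8,180,0,0],[0,30,220,0,0],[0,60,250,0,0],[0,100,262,0,0],[0,130,262,0,0]]'
python3 -m creep '[[0,0,0,0,0],[0,0,0,0,0],[0,0,0,0,0],[0,0,0,0,0],[0,0,0,0,0],[0,0,0,0,0],[0,0,0,0,0],[0,0,0,0,0]]'
```

```text
time_s: 31.75
tcp_pos: [0.4213, 0.001, 0.2684]
ee_rot: [[0.023, -0.902, 0.432], [0.016, 0.432, 0.902], [-1.0, -0.014, 0.024]]
wrist_force: [1.0, -0.6, -1.9]
gripper_width: 0.261
time_s: 32.55
tcp_pos: [0.5522, 0.2648, 0.2661]
ee_rot: [[0.021, -0.903, 0.43], [0.014, 0.43, 0.903], [-1.0, -0.012, 0.022]]
wrist_force: [-0.5, -0.3, -1.8]
gripper_width: 0.262
time_s: 33.35
tcp_pos: [0.552, 0.2648, 0.2663]
ee_rot: [[0.021, -0.903, 0.43], [0.015, 0.43, 0.903], [-1.0, -0.013, 0.022]]
wrist_force: [-0.0, 0.3, -1.3]
gripper_width: 0.266
```

```bash
python3 -m creep '[[0,26.5,-8.5,-20,0],[0,26.5,-8.5,-60,0],[0,26.5,-8.5,-100,0],[0,26.5,-8.5,-140,0],[0,26.5,-8.5,-170,0],[0,26.5,-8.5,-190,0],[0,26.5,-8.5,-192,0],[0,26.5,-8.5,-192,0]]'
python3 - <<'E'
from h import *
T=[];s=sense();print(s["tcp_pos"])
for n in("scene","top"):
    c=capture(n);im=c["image"]
    u,v=map(int,proj(c,(.578,.256,.02)))
    T.append(cv2.resize(im[max(0,v-28):v+28,max(0,u-28):u+28],(400,400),interpolation=cv2.INTER_CUBIC))
cv2.imwrite("pics/p12.png",np.hstack(T))
E
```

```text
time_s: 34.15
tcp_pos: [0.5789, 0.2564, 0.0744]
ee_rot: [[0.021, -0.903, 0.429], [0.014, 0.43, 0.903], [-1.0, -0.013, 0.022]]
wrist_force: [-0.5, 0.2, -0.4]
gripper_width: 0.264
[0.57887031 0.2564058  0.07438842]
```

View pics/p12.png

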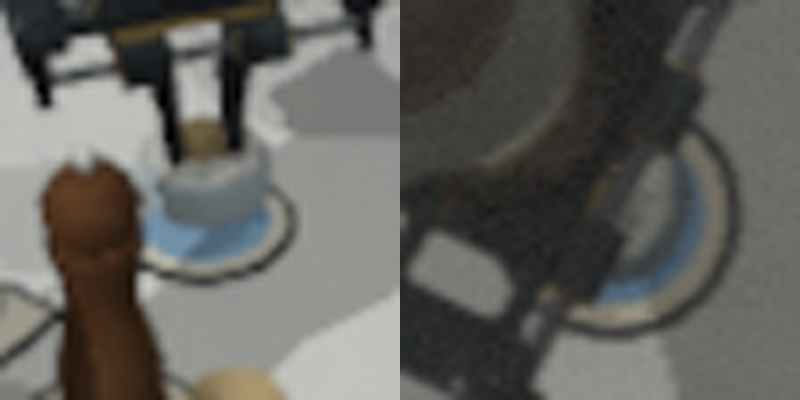

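Descend to z≈0.0535 and check.

```bash
python3 -m creep '[[0,-0.5,0,-6,0],[0,-0.5,0,-12,0],[0,-0.5,0,-16,0],[0,-0.5,0,-18,0],[0,-0.5,0,-19.5,0],[0,-0.5,0,-20,0],[0,-0.5,0,-20,0],[0,-0.5,0,-20,0]]'
python3 - <<'E'
from h import *
T=[];s=sense();print(s["tcp_pos"])
for n in("scene","top"):
    c=capture(n);im=c["image"]
    u,v=map(int,proj(c,(.578,.256,.02)))
    T.append(cv2.resize(im[max(0,v-25):v+25,max(0,u-25):u+25],(400,400),interpolation=cv2.INTER_CUBIC))
cv2.imwrite("pics/p13.png",np.hstack(T))
E
```

```text
time_s: 35.05
tcp_pos: [0.5792, 0.257, 0.0562]
ee_rot: [[0.024, -0.903, 0.429], [0.016, 0.43, 0.903], [-1.0, -0.015, 0.025]]
wrist_force: [0.1, -0.0, -1.9]
gripper_width: 0.264
[0.57921085 0.25704263 0.05615089]
```

View pics/p13.png

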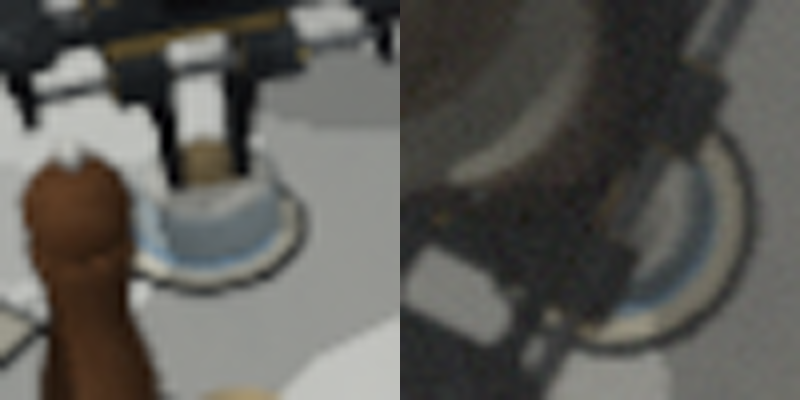

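```bash
python3 -m creep '[[0,-2,-1,-1,0],[0,-2,-1,-2,0],[0,-2,-1,-2.7,0],[0,-2,-1,-2.7,0],[0,-2,-1,-2.7,0],[0.6,-2,-1,-2.7,0],[0.6,-2,-1,-2.7,0],[0.6,-2,-1,-2.7,0]]'
python3 -m creep '[[0.7,0,0,0,0],[0.7,0,0,10,0],[0.7,0,0,30,0],[0.7,0,0,70,0],[0.7,0,0,110,0],[0.7,0,0,150,0],[0.7,0,0,190,0],[0.7,-40,20,200,0]]'
```

```text
time_s: 35.95
tcp_pos: [0.5774, 0.2563, 0.0536]
ee_rot: [[0.024, -0.903, 0.429], [0.017, 0.43, 0.903], [-1.0, -0.015, 0.026]]
wrist_force: [0.5, -0.5, 0.2]
gripper_width: 0.451
time_s: 36.75
tcp_pos: [0.5419, 0.2764, 0.2598]
ee_rot: [[0.035, -0.901, 0.432], [0.022, 0.433, 0.901], [-0.999, -0.022, 0.035]]
wrist_force: [-0.4, 1.7, 0.0]
gripper_width: 0.7
```

Move back over the jigger side (y≈-0.2) so the top camera sees everything, then check.

```bash
python3 -m creep '[[0.8,-40,-40,20,0],[0.8,-80,-80,20,0],[0.8,-110,-125,20,0],[0.8,-110,-170,20,0],[0.8,-110,-215,20,0],[0.8,-110,-260,20,0],[0.8,-110,-310,20,0],[0.8,-110,-360,20,0]]'
python3 -m creep '[[0.8,0,-40,0,0],[0.8,0,-80,0,0],[0.8,0,-120,0,0],[0.8,0,-120,0,0],[0.8,0,-120,0,0],[0.8,0,-120,0,0],[0.8,0,-120,0,0],[0.8,0,-120,0,0]]'
cat > chk.py <<'E'
from h import *
import sys
T=[];s=sense();print(s["tcp_pos"],s["time_s"])
for n in("top","scene"):
    A=[capture(n) for i in range(3)];c=dict(A[-1]);c["image"]=np.mean([a["image"] for a in A],0).astype(np.uint8);c["z_map"]=np.median([a["z_map"] for a in A],0).astype(np.float32)
    np.savez(f"c_{n}.npz",**{k:c[k] for k in("image","z_map","mtx","eye","attitude")})
    P=cloud(c);h=P[...,2]
    bx,by=(0,0) if n=="top" else(.0043,.0049)
    for nm,x,y,lo,hi,r in(('jig rim',.4281,.0335,.085,.12,.05),('timer',.5784,.2562,.02,.036,.05),('knob',.5784,.2562,.042,.06,.03),('mill head',.4412,.159,.12,.2,.05),('stop',.4359,.287,.012,.05,.04)):
        x+=bx;y+=by
        m=(h>lo)&(h<hi)&(np.hypot(P[...,0]-x,P[...,1]-y)<r);q=P[m]
        if m.sum()>8:
            a,b=np.percentile(q[:,:2],1.5,axis=0),np.percentile(q[:,:2],98.5,axis=0);print(n,nm,m.sum(),'size',(b-a).round(4),'off mm',(((a+b)/2-[x,y])*1000).round(1))
    for p in((.428,.034,.03),(.578,.256,.02),(.441,.159,.05),(.436,.287,.01)):
        u,v=map(int,proj(c,p));T.append(cv2.resize(c["image"][v-24:v+24,u-24:u+24],(200,200) if 0 else (290,290),interpolation=cv2.INTER_CUBIC))
cv2.imwrite(sys.argv[1]+"_top.png",np.vstack([np.hstack(T[:2]),np.hstack(T[2:4])]))
cv2.imwrite(sys.argv[1]+"_scene.png",np.vstack([np.hstack(T[4:6]),np.hstack(T[6:])]))
E
python3 chk.py pics/k1
```

```text
time_s: 37.55
tcp_pos: [0.4313, -0.0842, 0.2812]
ee_rot: [[0.038, -0.901, 0.431], [0.023, 0.432, 0.901], [-0.999, -0.025, 0.037]]
wrist_force: [1.1, 0.1, 0.1]
gripper_width: 0.801
time_s: 38.35
tcp_pos: [0.4315, -0.2032, 0.2814]
ee_rot: [[0.038, -0.902, 0.43], [0.023, 0.431, 0.902], [-0.999, -0.025, 0.037]]
wrist_force: [0.8, 0.4, 0.5]
gripper_width: 0.804
[ 0.43146419 -0.20316492  0.28143399] 38.35
top jig rim 133 size [0.0436 0.0401] off mm [1.8 4.3]
top timer 441 size [0.0634 0.0633] off mm [-1.7 -2.3]
top knob 56 size [0.02   0.0194] off mm [ 0.  -2.8]
top mill head 336 size [0.047 0.045] off mm [ 1.4 -1.4]
top stop 148 size [0.0266 0.0476] off mm [ 1.4 -4. ]
scene jig rim 126 size [0.0446 0.0454] off mm [2.2 1.2]
scene timer 152 size [0.0654 0.0636] off mm [-2.9 -5.9]
scene knob 27 size [0.0239 0.0247] off mm [-1.5 -3.6]
scene mill head 208 size [0.0406 0.0374] off mm [-1.5 -8.9]
scene stop 78 size [0.0294 0.0461] off mm [ 0.8 -8.3]
```

View pics/k1_top.png

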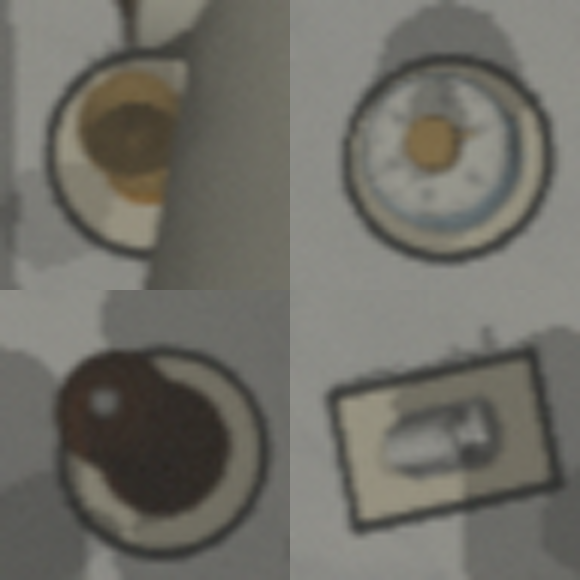

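View pics/k1_scene.png

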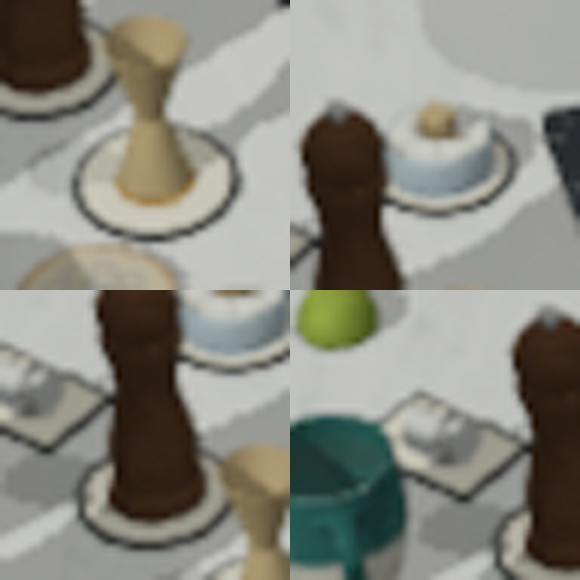

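```bash
python3 -m creep '[[0.9,0,40,0,0],[0.9,0,85,0,0],[0.9,0,130,0,0],[0.9,0,175,0,0],[0.9,-2,215,0,0],[0.9,-2,238,-20,0],[0.9,-2,238,-50,0],[0.9,-2,238,-80,0]]'
python3 -m creep '[[0.9,0,0,0,0],[0.9,0,0,0,0],[0.9,0,0,0,0],[0.9,0,0,0,0],[0.9,0,0,0,0],[0.9,0,0,0,0],[0.9,0,0,0,0],[0.9,0,0,0,0]]'
```

```text
time_s: 39.45
tcp_pos: [0.4296, 0.0352, 0.2008]
ee_rot: [[0.04, -0.903, 0.429], [0.024, 0.43, 0.903], [-0.999, -0.026, 0.038]]
wrist_force: [0.3, -0.3, -1.1]
gripper_width: 0.902
time_s: 40.25
tcp_pos: [0.4296, 0.0352, 0.2009]
ee_rot: [[0.04, -0.902, 0.429], [0.024, 0.43, 0.903], [-0.999, -0.026, 0.039]]
wrist_force: [0.7, -0.1, -0.4]
gripper_width: 0.897
```

```bash
python3 -m creep '[[0.9,0,0,-30,0],[0.9,0,0,-60,0],[0.9,0,0,-90,0],[0.9,0,0,-110,0],[0.9,0,0,-119,0],[0.9,0,0,-120,0],[0.9,0,0,-120,0],[0.9,0,0,-120,0]]'
python3 -m creep '[[0.7,0,0,0,0],[0.6,0,0,0,0],[0,0,0,0,0],[0,0,0,0,0],[0,0,0,0,0],[0,0,0,0,0],[0,0,0,0,0],[0,0,0,0,0]]'
```

```text
time_s: 41.05
tcp_pos: [0.4305, 0.0356, 0.082]
ee_rot: [[0.042, -0.903, 0.429], [0.025, 0.43, 0.903], [-0.999, -0.028, 0.04]]
wrist_force: [0.7, 1.3, -0.2]
gripper_width: 0.904
time_s: 41.85
tcp_pos: [0.4304, 0.0356, 0.082]
ee_rot: [[0.042, -0.903, 0.429], [0.025, 0.43, 0.903], [-0.999, -0.027, 0.04]]
wrist_force: [-0.6, 0.6, 3.1]
gripper_width: 0.521
```

```bash
python3 -m creep '[[0,0,0,1.5,0],[0,0,0,2.5,0],[0,-1.2,-1.3,2.5,0],[0,-2.2,-2.4,2.5,0],[0,-2.2,-2.4,2.5,0],[0,-2.2,-2.4,1,0],[0,-2.2,-2.4,0,0],[0,-2.2,-2.4,0,0]]'
python3 - <<'E'
from h import *
s=sense();T=[]
for n in("scene","top"):
    c=capture(n);im=c["image"]
    u,v=map(int,proj(c,(.428,.034,.03)))
    T.append(cv2.resize(im[v-25:v+25,u-25:u+25],(400,400),interpolation=cv2.INTER_CUBIC))
cv2.imwrite("pics/j2.png",np.hstack(T))
E
```

```text
time_s: 42.65
tcp_pos: [0.4282, 0.0332, 0.082]
ee_rot: [[0.042, -0.903, 0.428], [0.024, 0.43, 0.903], [-0.999, -0.027, 0.04]]
wrist_force: [-1.2, -0.6, -0.1]
gripper_width: 0.523
```

View pics/j2.png

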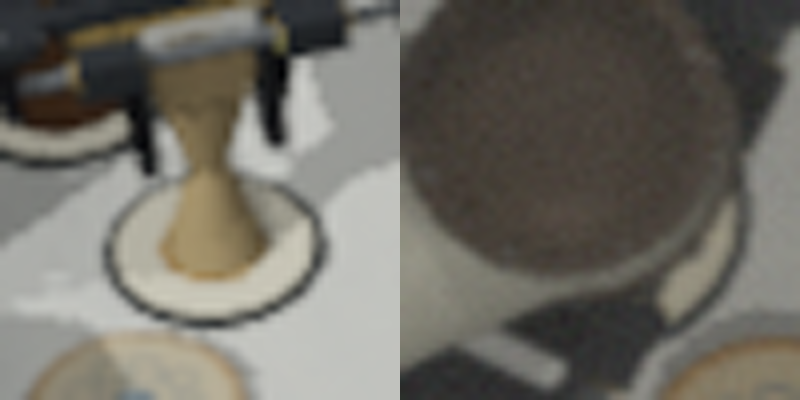

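Centred now; release, rise and withdraw.

```bash
python3 -m creep '[[0,0,0,0,0],[0.75,0,0,0,0],[0.75,0,0,0,0],[0.75,0,0,0,0],[0.8,0,0,0,0],[0.9,0,0,0,0],[0.9,0,0,0,0],[0.9,0,0,0,0]]'
python3 -m creep '[[0.9,0,0,10,0],[0.9,0,0,30,0],[0.9,0,0,60,0],[0.9,0,0,100,0],[0.9,0,0,140,0],[0.9,0,0,180,0],[0.9,0,-30,190,0],[0.9,0,-75,190,0]]'
python3 -m creep '[[0.9,0,-45,0,0],[0.9,0,-90,0,0],[0.9,0,-135,0,0],[0.9,0,-180,0,0],[0.9,0,-225,0,0],[0.9,0,-260,0,0],[0.9,0,-260,0,0],[0.9,0,-260,0,0]]'
python3 chk.py pics/k2
python3 - <<'E'
from h import *
c=load("top");cv2.imwrite("pics/k2_all.png",c["image"])
E
```

```text
time_s: 43.55
tcp_pos: [0.4282, 0.0332, 0.082]
ee_rot: [[0.042, -0.903, 0.428], [0.025, 0.43, 0.903], [-0.999, -0.027, 0.04]]
wrist_force: [-0.2, 0.0, 0.1]
gripper_width: 0.89
time_s: 44.35
tcp_pos: [0.4295, -0.0413, 0.2757]
ee_rot: [[0.05, -0.904, 0.424], [0.026, 0.426, 0.905], [-0.998, -0.034, 0.045]]
wrist_force: [1.2, 0.2, -1.1]
gripper_width: 0.899
time_s: 45.15
tcp_pos: [0.429, -0.3019, 0.2759]
ee_rot: [[0.049, -0.903, 0.426], [0.027, 0.427, 0.904], [-0.998, -0.033, 0.045]]
wrist_force: [-1.1, 0.5, 0.0]
gripper_width: 0.9
[ 0.4289687  -0.30187594  0.27585326] 45.15
top jig rim 147 size [0.0447 0.0452] off mm [ 0.4 -0.7]
top timer 444 size [0.0633 0.0641] off mm [-1.8 -2.3]
top knob 57 size [0.0221 0.0202] off mm [-1. -2.]
top mill head 337 size [0.0463 0.0456] off mm [ 1.1 -1.5]
top stop 149 size [0.0269 0.0467] off mm [ 1.6 -4. ]
scene jig rim 127 size [0.0434 0.0459] off mm [ 0.9 -1.6]
scene timer 152 size [0.0635 0.0635] off mm [-2. -6.]
scene knob 25 size [0.024  0.0238] off mm [ 0.  -3.6]
scene mill head 207 size [0.043  0.0369] off mm [-1.4 -8.5]
scene stop 76 size [0.0275 0.0468] off mm [ 2.3 -6.7]
```

View pics/k2_top.png

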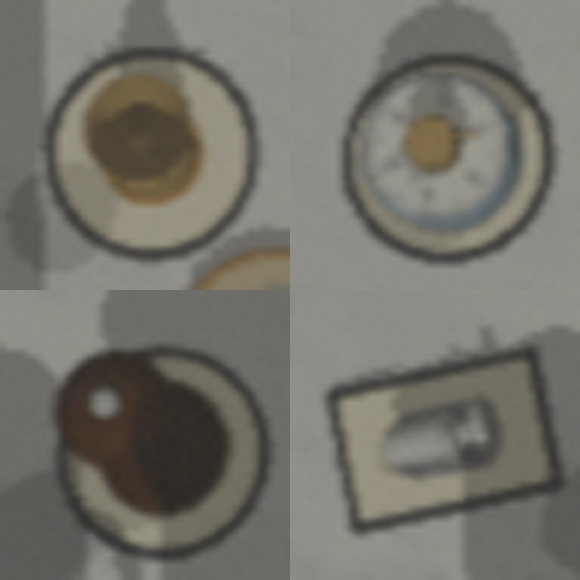

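View pics/k2_scene.png

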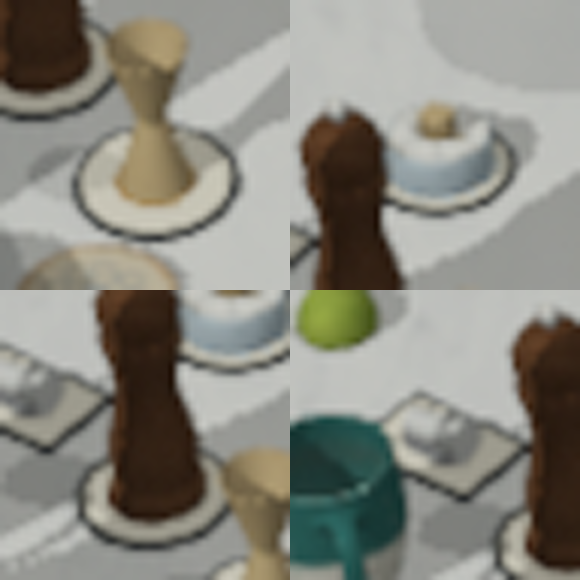

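View pics/k2_all.png

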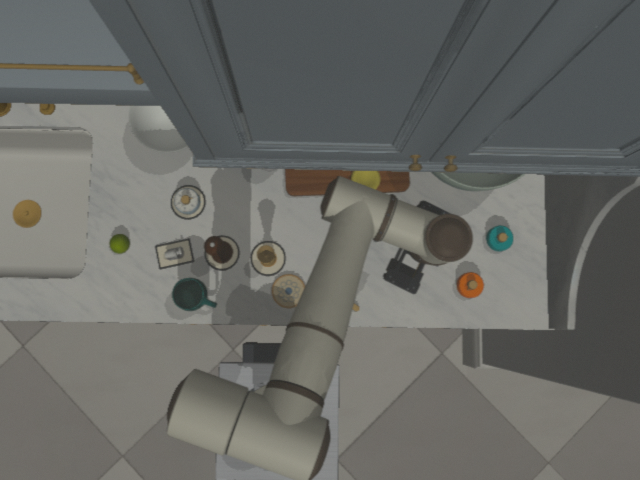

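```bash
python3 -c "
from station import *
print(finish_job(), sense()['time_s'])"
```

```text
the job is handed in; nothing more can be done
the job is handed in; nothing more can be done
```

All four things are on their own mats and the job is handed in, at about 45 s of robot time; I don't have the verdict.

- **Order:** I placed the stopper first, then the mill, the jigger and the timer.
- **Stopper grip:** I gripped it end to end rather than across its width. The gripper's body would otherwise have hit the mug beside its mat.
- **Jigger:** It first landed about 3 mm off centre, so I gripped it again, lifted it slightly and moved it to the middle.
- **Last check:** The pictures showed the mill, jigger and timer upright, and the stopper lying along its patch. By outline in the top camera, the mill, timer and stopper sit within about 1–2 mm of centre. Depth readings of the jigger's rim put it within about 1 mm (top camera) to 2 mm (scene camera). The half lime is where it was, the orange and turquoise timers were not touched, and the gripper is clear of everything.
- **Disagreements:**
  - The scene camera reads about 4–5 mm off the top camera in x and y.
  - Its raw depth offsets were larger: up to 6 mm for the timer and about 8 mm for the mill and stopper. Even the top camera's depth put the stopper 4 mm off. I put this down to the cameras seeing only one side of each object, and went by the outlines instead.
  - The tool's tilt also crept up to about 3° by the end, which did not affect the results I could see.

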